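# Load the vial carrier and hold it over the warming block

### The arm

A 7-joint arm with a two-finger parallel gripper is mounted at the origin on the work surface. World frame = base frame: x ahead of the robot, y to its left, z up, the work surface at z = 0. Lengths are in m, angles in rad, forces in N, time in s.
With the tool pointing down it reaches from about 0.35 to 0.9 m from the base axis. Payload 8.1 kg.
Tool frame: the origin (TCP) lies at the very end of the fingers, on their centre line; the grasp point (between the pads) lies 19 mm behind it (manip.grip_point_offset is the distance from the TCP to the grasp point, in m); z points along the fingers, y is the direction in which the jaws open and shut (so a half turn about z gives the same grasp; the last joint's range is limited). The gripper opens to 85 mm and grips with 20 to 120 N. Pads are 22 mm wide; open, the fingers measure 114 mm over their backs; the gripper's body (76 mm by 85 mm) begins 54 mm behind the grasp point. The pads swing forward as they close: fully open they stand 13 mm farther back than shut.
Start: joints at [-1.448, 0.434, 0.025, 1.573, -0.012, 1.134, -0.075], TCP at [0.14, 0.609, 0.231] pointing down, gripper open.
Joint ranges: [-2.62, 2.62], [-0.44, 2.09], [-1.27, 1.32], [0.08, 2.57], [-1.32, 4.46], [0.12, 2], [-2.74, 2.74]. Speed limits (rad/s): [2.22, 2.22, 3.01, 3.01, 3.14, 3.14, 3.14].

### API

Orientations are given as a rotation vector (axis times angle).
In Python, from plant import status, imaging, job_done, manip gives the robot as it stands.
- The arm moves only by the tool servo_tool, never from a script. Its argument "moves" is text: rows parted by semicolons, each of 4 numbers parted by spaces: the shift along the tool's x, y, z in m, then the turn about the tool's z in rad. In form: tx ty tz roll; .... A call has 1 to 5 rows; each row is the pose to reach, as a shift and turn from the pose commanded when the call began, along the tool's axes at that moment; what a row does not reach only later rows make up. A row lasts 1/12 s, in which the tool goes at most 41.7 mm and 7.16 degrees, less where a joint would pass 70% of its speed; a pose out of reach is approached as far as the arm can. A call with a gripper value outside its range is refused whole. "gripper" is the closure in counts, from 0 (fully open) to 255 (shut), set as the call begins (left out, the last holds). The fingers move at their own pace and stop on an object; the grip force is fixed at half the most. Time passes only in rows, so rows that repeat a pose let the fingers close. It gives the time, the measured TCP pose, the force and the opening at its end, in the units of the state.
- status.get_state(): the state, without advancing time (a new reading comes with each control period).
- imaging.capture(name): name is "scene" or "side" or "wrist"; returns the picture (400x640x3 uint8, blue, green, red); there is no depth.
- imaging.calibration(name): a dict with "K" (3x3 intrinsics, pixels), "R" (3x3) and "t" (3): a world point X has camera coordinates R X + t. Camera axes: x right, y down, z forward; pixel columns grow to the right and rows downward; lengths in m; the calibration is good to about 2 mm. A picture is of the moment at which its call begins: read the wrist's pose just before it. calibration takes no time and is no camera call; for the wrist camera it gives the pose at the moment of the call.
- job_done(): hands the job in, once; it reports no verdict.
The state is a dict: "time": time; "joint_pos": joint angles; "joint_vel": joint speeds; "joint_efforts": joint torques, N m; "ee_pos": TCP position; "tool_rot": TCP orientation; "ft_force": force on the tool from outside, world axes, zero at the start; "torque": the same for the moment, N m; "opening": finger opening in m.
Only numpy, scipy, OpenCV 4.12 (cv2) and the standard library are available. Lean on these libraries where they do the work, as an engineer would, in place of code of your own. Each camera call takes 0.05 s, during which the arm holds its last target.

### The job

Stand the loose amber vial (the slim one with the metal cap, not the squat jar) in the empty bore of the aluminium vial carrier, fully down, and let go of it. Then lift the carrier by its black handle and carry it over the rack of bottles to the warming block, leaving the bottles and the jar undisturbed and both vials in their bores. The block is not warm yet, so do not set the carrier down or let it touch the block: finish still holding it level and motionless about 1 cm above the recess, centred and lined up with it lengthwise so that it could be lowered straight in.

Things in the scene. Friction and masses are not known exactly. Their poses are not given: they have to be found in the camera images.
- vial: The loose vial: amber glass cylinder 22 mm in diameter, 75 mm tall, with an aluminium cap of the same width on its top 10 mm; about 35 g. Stands upright on the bench, on either side of the rack; the squat jar stands on the other side. Origin at the centre of its underside, z up its axis.
- carrier: Loose aluminium vial carrier, 130 (x) by 50 (y) by 40 mm high, about 0.35 kg. Black handle plate at its centre: 30 mm along x, 12 mm thick along y, from 40 to 110 mm above the underside. Two vertical blind bores, 25 mm wide, 34 mm deep, at x +44 mm (empty) and -44 mm (holds the stored vial). Vials stand 41 mm proud. Origin: centre of the underside. Starts across the rack from the warming block.
- empty_bore (a point): Centre of the floor of the carrier's empty bore, 6 mm above the carrier's underside and 34 mm below the mouth; carrier x +44 mm, axes as the carrier's.
- other_bore (a point): Centre of the floor of the carrier's other bore (x -44 mm), in which the stored vial stands.
- stored_vial: The stored vial, the same as the loose one (22 by 75 mm), standing loosely in the carrier's other bore at the start; it stays there and travels with the carrier. Origin at the centre of its underside.
- rack: White plastic bottle rack fixed to the bench between carrier and warming block: open tray 260 mm (its x) by 72 mm (its y) by 45 mm high, running roughly away from the robot, holding three bottles. The bottle caps reach 109 mm above the bench. Origin at the centre of the underside, z up.
- bottle1: Glass bottle with blue cap, 56 mm in diameter, 105 mm tall, standing loosely in the rack on its 4 mm floor (number 1 counted away from the robot). Leave alone. Origin at the centre of its underside.
- bottle2: Glass bottle with blue cap, 56 mm in diameter, 105 mm tall, standing loosely in the rack on its 4 mm floor (number 2 counted away from the robot). Leave alone. Origin at the centre of its underside.
- bottle3: Glass bottle with blue cap, 56 mm in diameter, 105 mm tall, standing loosely in the rack on its 4 mm floor (number 3 counted away from the robot). Leave alone. Origin at the centre of its underside.
- jar: Squat amber jar with white lid, 50 mm in diameter, 60 mm tall, standing loose on the bench. Leave alone. Origin at the centre of its underside.
- block: Warming block: cream housing fixed to the bench, 55 mm high, 130 mm wide (its y), from x -120 to +85 mm about its origin, small display on top at the -x end. In its top a rectangular recess 142 mm (x) by 62 mm (y), 12 mm deep, centred on the origin. The carrier fits either way round. Origin on the bench beneath the recess centre, z up.
- recess (a point): Centre of the recess's mouth, level with the warming block's top face, 55 mm above the bench; axes as the block's (x along the recess's length).
Not all that is in view belongs to the job. What is shaped like the vial but yellow is not meant.

How it is judged:
On the way, in this order (a step that is already met when the one before it is completed fails the run):
1. the loose vial stands fully down in the empty bore, released, with the carrier on the bench (horizontal distance between vial and empty_bore below 0.004 m and z of vial in the frame of empty_bore below 0.006 m and angle between vial's own z axis and vertical below 0.16 rad and contact force between vial and the fingers below 0.05 N and height (world z) of carrier below 0.005 m), for 0.2 s.
2. the carrier passes over the bottle rack (y of carrier in the frame of rack between -0.035 and 0.035 m and x of carrier in the frame of rack between -0.14 and 0.14 m and height (world z) of carrier above 0.105 m).
At the end, for the whole second after the job is handed in: Carrier at rest, held only by the fingers, 3-20 mm above the block's top, within 6 mm of the recess centre, lengthwise within 0.1 rad, level within 0.08 rad; both vials untouched in their bores (4 mm of centre, 6 mm of the floor, tilt under 0.16 rad) (horizontal distance between carrier and recess below 0.006 m and z of carrier in the frame of recess between 0.003 and 0.02 m and angle between the x axis of carrier and the x axis of block, either way round below 0.1 rad and angle between carrier's own z axis and vertical below 0.08 rad and linear speed of carrier below 0.02 m/s and angular speed of carrier below 0.1 rad/s and contact force between carrier and block below 0.05 N and contact force between carrier and the fingers above 1 N and contact force between each of vial, stored_vial and the fingers below 0.05 N and horizontal distance between vial and empty_bore below 0.004 m and z of vial in the frame of empty_bore below 0.006 m and angle between each of vial, stored_vial's own z axis and vertical below 0.16 rad and horizontal distance between stored_vial and other_bore below 0.004 m and z of stored_vial in the frame of other_bore below 0.006 m); the arm keeps its last pose, push and grip.
It fails at once if a bottle or the jar is disturbed: shifted by more than 15 mm or tipped more than 0.25 rad (distance of any of bottle1, bottle2, bottle3, jar from where it was at the start of the episode above 0.015 m or angle between any of bottle1, bottle2, bottle3, jar's own z axis and vertical above 0.25 rad).
It fails at once if the carrier touches the warming block with more than 0.5 N (contact force between carrier and block above 0.5 N).
It also fails if it takes over 64 s, if anything falls off the work surface, if the arm or the gripper's body presses on something with over 40 N, if the wrist force passes 120 N, or if a joint passes its speed limit or range.

## Working session

There is one attempt and no reset: what is moved stays moved. The work goes in short steps, Python scripts to look and compute and a tool call to move; the robot and the scene stay as the last step left them, time stands still between calls to the robot, and variables do not carry over. Pictures are saved under pics/ and viewed, and the job is handed in when it is done.

Besides the shell and the picture viewer there is one more tool, called after ">>>" as a command line: name --argument value ..., lists and objects as JSON in quotes. servo_tool: Moves the arm, as the interface text tells. Its arguments: {"type":"object","properties":{"moves":{"type":"string"},"gripper":{"type":"number"}},"required":["moves"]}

```bash
ls; mkdir -p pics; python3 - <<'E'
from plant import status, imaging, manip
import cv2
print(status.get_state())
for n in ["scene","side","wrist"]:
    c=imaging.calibration(n); print(n,c)
    cv2.imwrite(f"pics/{n}0.png",imaging.capture(n))
print(manip.grip_point_offset, status.get_state()['time'])
E
```

```text
pics
{'time': 0.0, 'joint_pos': array([-1.4475954 ,  0.4352199 ,  0.02498849,  1.57408305, -0.01163013,
        1.13402032, -0.07510928]), 'joint_vel': array([-0.0008    ,  0.00190415, -0.00018214, -0.00049505,  0.00092342,
       -0.00274143, -0.00117292]), 'joint_efforts': array([ 6.79029436e-04, -6.70474505e+01,  1.02545075e+00, -3.16202867e+01,
        1.56537473e-02,  1.26599593e-02,  2.58968680e-05]), 'ee_pos': array([0.13987047, 0.60862858, 0.2305335 ]), 'tool_rot': array([-3.54092915e-01, -3.12151646e+00,  2.48851182e-03]), 'ft_force': array([ 0.16169947, -0.44441597, -0.37033722]), 'torque': array([ 0.01090116, -0.01225049,  0.00720061]), 'opening': 0.08516139209439991}
scene {'K': array([[379.97673454,   0.        , 318.42821418],
       [  0.        , 379.97673454, 200.05633024],
       [  0.        ,   0.        ,   1.        ]]), 'R': array([[ 0.84730565,  0.53091923,  0.01406791],
       [ 0.29740102, -0.45235011, -0.84079249],
       [-0.44002928,  0.71659204, -0.54117473]]), 't': array([-0.46046148, -0.11161999,  1.04278767])}
side {'K': array([[453.11733693,   0.        , 323.34933973],
       [  0.        , 453.11733693, 196.08176099],
       [  0.        ,   0.        ,   1.        ]]), 'R': array([[-0.98222502, -0.18736225,  0.01137564],
       [-0.11850674,  0.57197808, -0.81166325],
       [ 0.14556844, -0.79858404, -0.58401487]]), 't': array([0.56741461, 0.13520444, 0.85678353])}
wrist {'K': array([[284.26551423,   0.        , 322.81769717],
       [  0.        , 284.26551423, 195.96544866],
       [  0.        ,   0.        ,   1.        ]]), 'R': array([[ 0.22423437,  0.97453066, -0.00299051],
       [ 0.92441968, -0.2117307 ,  0.31720398],
       [ 0.30849182, -0.07389252, -0.94835262]]), 't': array([-0.62367107, -0.04206802,  0.38215435])}
0.0187 0.15
```

View pics/scene0.png

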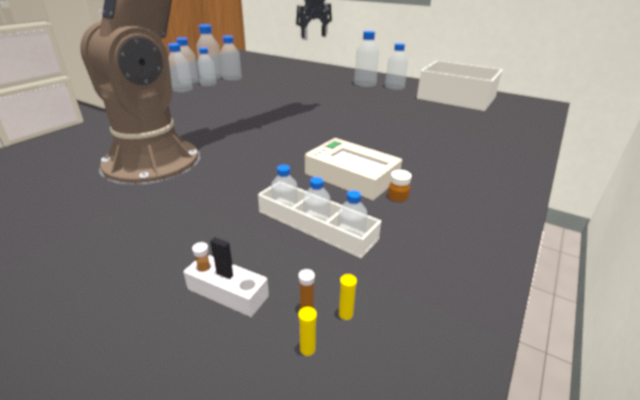

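View pics/side0.png

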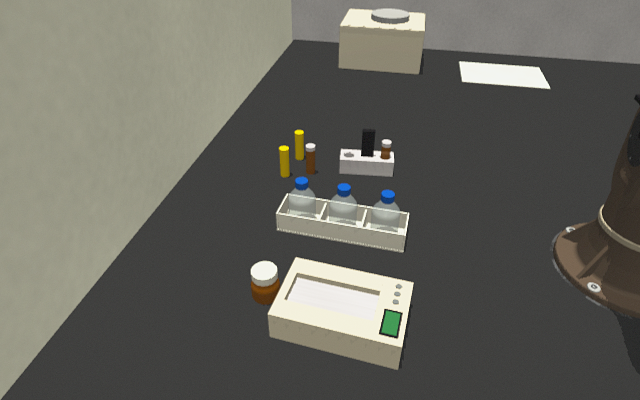

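View pics/wrist0.png

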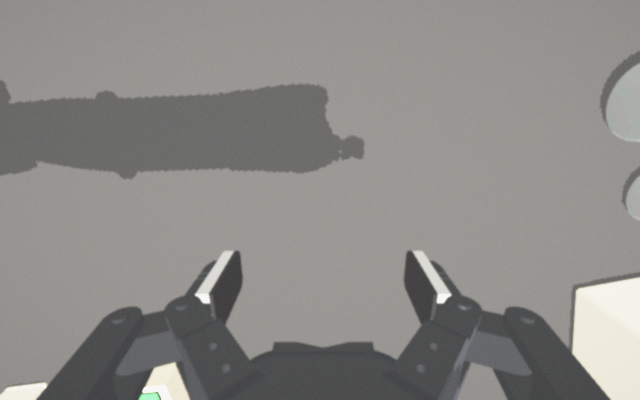

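The scene picture shows the carrier at (226,280) with its stored vial at (202,257). The rack is at (318,215), the block at (353,165) and the jar at (400,185).

Slim upright candidates are (307,290), brown with a metal cap, and two plain yellow ones at (348,297) and (308,332). The brown one fits the description. I'll confirm it in enlarged crops.

```bash
python3 - <<'E'
import cv2
a=cv2.imread("pics/scene0.png"); b=cv2.imread("pics/side0.png")
cv2.imwrite("pics/c1.png",cv2.resize(a[230:360,175:375],None,fx=4,fy=4,interpolation=cv2.INTER_CUBIC))
cv2.imwrite("pics/c2.png",cv2.resize(a[130:255,250:420],None,fx=4.5,fy=4.5,interpolation=cv2.INTER_CUBIC))
cv2.imwrite("pics/c3.png",cv2.resize(b[120:250,270:420],None,fx=4.5,fy=4.5,interpolation=cv2.INTER_CUBIC))
cv2.imwrite("pics/c4.png",cv2.resize(b[250:370,240:420],None,fx=4.4,fy=4.4,interpolation=cv2.INTER_CUBIC))
E
```

```text
(no output)
```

View pics/c1.png

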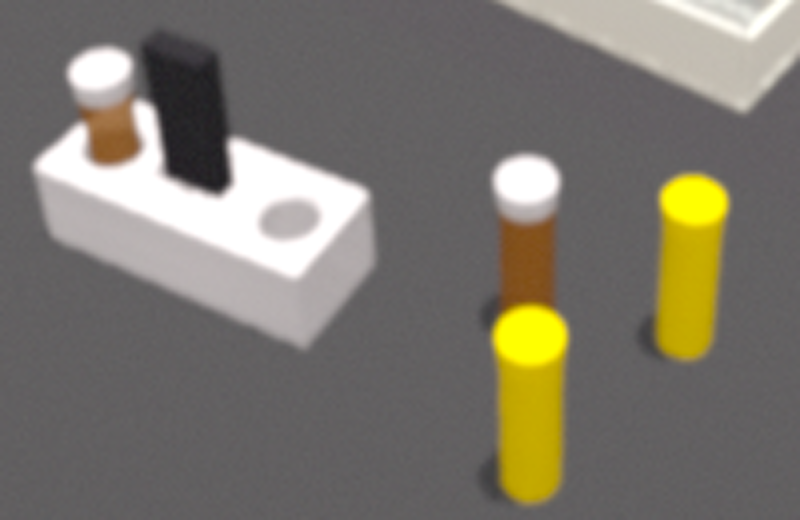

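View pics/c2.png

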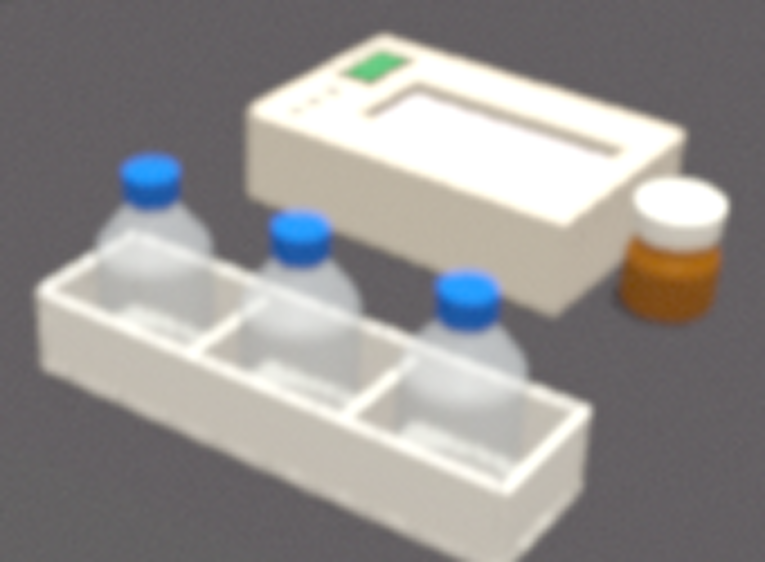

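View pics/c3.png

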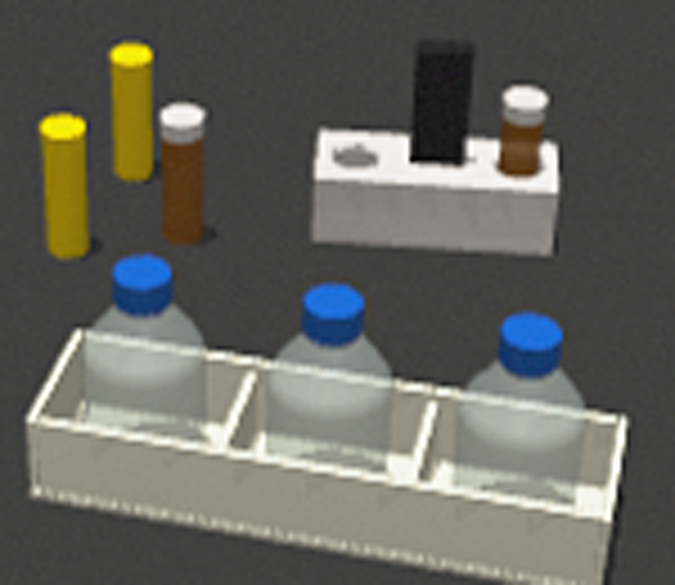

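View pics/c4.png

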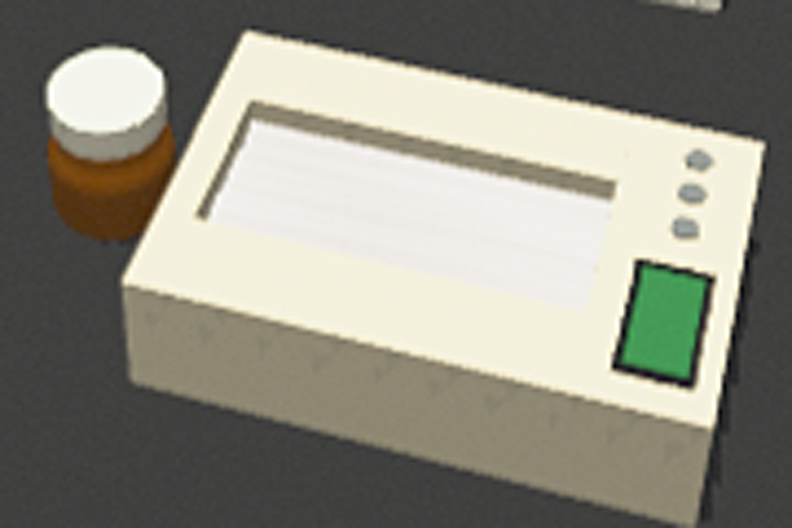

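The crops confirm that the brown vial with the metal cap at scene (306.5,274) and side (310.5,145.5) is the one meant. I'll fit the poses from both views.

```bash
cat > h.py <<'E'
import numpy as np, cv2
from scipy.optimize import least_squares
from plant import status, imaging
def proj(c,X):
    X=np.atleast_2d(X)@np.array(c['R']).T+c['t']; p=X@np.array(c['K']).T
    return p[:,:2]/p[:,2:]
def ray(c,u,z):
    d=np.linalg.inv(c['K'])@np.array([u[0],u[1],1.]); R=np.array(c['R'])
    o=-R.T@c['t']; d=R.T@d
    return o+d*(z-o[2])/d[2]
def T(p,L):
    c,s=np.cos(p[2]),np.sin(p[2]); L=np.atleast_2d(np.array(L,float))
    return np.c_[p[0]+c*L[:,0]-s*L[:,1],p[1]+s*L[:,0]+c*L[:,1],L[:,2]]
def uncrop(x,f,o): return ((np.array(x,float)+.5)/f-.5)+np.array(o)
def fit(obs,p0):  # obs: list of (calib, pixels, locals)
    def r(p): return np.concatenate([(proj(c,T(p,L))-u).ravel() for c,u,L in obs])
    s=least_squares(r,p0,loss='soft_l1',f_scale=1.); return s.x, r(s.x).reshape(-1,2)
E
python3 - <<'E'
from h import *
np.set_printoptions(precision=4,suppress=True)
S=imaging.calibration("scene"); D=imaging.calibration("side")
u1=lambda x:uncrop(x,4,(175,230)); u2=lambda x:uncrop(x,4.5,(250,130)); u3=lambda x:uncrop(x,4.5,(270,120)); u4=lambda x:uncrop(x,4.4,(240,250))
for n,a,b,z in [("vial",(526,180),(183,116),.075),("yel1",(530,338),(131,55),.075),("yel2",(693,200),(63,127),.075)]:
    print(n,ray(S,u1(a),z)[:2],ray(D,u3(b),z)[:2])
print("bore",ray(S,u1((290,219)),.04),ray(D,u3((355,157)),.04))
print("stored",ray(S,u1((101,70)),.081),ray(D,u3((525,97)),.081))
for i,(a,b) in enumerate([((151,168),(531,326)),((301,225),(333,296)),((468,287),(142,267))]): print("cap",i,ray(S,u2(a),.109)[:2],ray(D,u3(b),.109)[:2])
print("jar",ray(S,u2((680,205)),.06)[:2],ray(D,u4((108,92)),.06)[:2])
# carrier: local corners: +x far, +y left
Ls=[(-.065,-.025,.04),(.065,-.025,.04),(.065,.025,.04),(-.065,-.025,0),(.065,-.025,0),(.065,.025,0),(.044,0,.04)]
us=u1([(36,165),(299,277),(370,193),(55,238),(306,348),(375,265),(290,219)])
Ld=[(.065,-.025,.04),(-.065,-.025,.04),(-.065,.025,.04),(.065,.025,.04),(.065,.025,0),(-.065,.025,0),(.044,0,.04)]
ud=u3([(320,130),(558,145),(556,190),(315,181),(312,241),(554,254),(355,157)])
for o in ([(S,us,Ls)],[(D,ud,Ld)],[(S,us,Ls),(D,ud,Ld)]):
    p,r=fit(o,[.5,-.3,0]); print("carrier",p); 
print(r.T)
# block: which way is the display: -x end near robot -> yaw~0
Lb=[(.085,-.065,.055),(-.12,-.065,.055),(-.12,.065,.055),(.085,.065,.055)]
Lr=[(.071,-.031,.055),(-.071,-.031,.055),(.071,.031,.055)]
ud=u4([(245,30),(765,143),(712,428),(122,285),(250,103),(615,182),(197,216)])
us=u2([(565,228),(250,112),(385,33),(685,132)])
for o in ([(S,us,Lb)],[(D,ud,Lb+Lr)],[(S,us,Lb),(D,ud,Lb+Lr)]):
    p,r=fit(o,[.5,.1,0]); print("block",p)
print(r.T)
Lk=[(-.13,-.036,.045),(.13,-.036,.045),(.13,.036,.045),(-.13,.036,.045)]
us=u2([(40,288),(510,488),(588,410),(132,235)])
ud=u3([(625,420),(75,333),(30,418),(610,512)]); Lkd=[Lk[0],Lk[1],Lk[2],Lk[3]]
for o in ([(S,us,Lk)],[(D,ud,Lkd)],[(S,us,Lk),(D,ud,Lkd)]):
    p,r=fit(o,[.5,-.1,0]); print("rack",p)
print(r.T)
E
```

```text
vial [ 0.6495 -0.2059] [ 0.6491 -0.205 ]
yel1 [ 0.6919 -0.2672] [ 0.6915 -0.2658]
yel2 [ 0.707  -0.1811] [ 0.7077 -0.1807]
bore [ 0.5633 -0.2442  0.04  ] [ 0.5615 -0.241   0.04  ]
stored [ 0.4754 -0.2517  0.081 ] [ 0.474 -0.252  0.081]
cap 0 [0.4551 0.001 ] [ 0.4549 -0.0008]
cap 1 [ 0.5407 -0.0056] [ 0.5402 -0.0059]
cap 2 [ 0.6252 -0.0111] [ 0.6256 -0.0111]
jar [0.644  0.1901] [0.641  0.1988]
carrier [ 0.5189 -0.2469  0.0914]
carrier [ 0.5173 -0.2461  0.1027]
carrier [ 0.5183 -0.2467  0.094 ]
[[-0.334  -0.4681  0.0374 -0.868  -0.0479  0.2035  0.098  -0.2761 -0.7442
   0.3237 -0.4911 -0.3404 -0.9021 -0.1416]
 [ 0.0869 -0.0979 -0.0658 -0.6797  0.0401 -0.5274 -0.9301  0.0908 -0.2512
   0.2507 -0.9392 -0.282   0.0667 -0.3559]]
block [ 0.5226  0.2212 -0.1009]
block [ 0.5208  0.2247 -0.0955]
block [ 0.5209  0.2245 -0.0968]
[[ 0.1614 -0.1229 -0.2737  0.1443  0.0388 -0.2707  0.191  -0.181   0.1112
   0.6098 -0.7564]
 [-1.579  -1.0032  0.5772 -0.3033  0.5243  0.1529  0.0064 -0.7991 -0.9609
  -0.3541  0.5038]]
rack [ 0.5399 -0.0038 -0.059 ]
rack [ 0.5399 -0.0036 -0.0559]
rack [ 0.5399 -0.0037 -0.0577]
[[-1.1636 -0.0823  0.9897  0.1969  0.5609  0.0095 -1.0593  0.3042]
 [ 0.121   0.7195 -0.5932 -1.4698 -1.0499 -0.9981  0.1558  0.9852]]
```

```bash
cat >> h.py <<'E'
from scipy.spatial.transform import Rotation as Ro
def goal(x,y,z,jaw):  # jaw: world angle of tool y
    s=status.get_state(); R=Ro.from_rotvec(s['tool_rot']).as_matrix()
    d=R.T@(np.array([x,y,z])-s['ee_pos'])
    a=np.arctan2(R[1,1],R[0,1]); r=-(jaw-a); r=(r+np.pi/2)%np.pi-np.pi/2
    print("t %.2f ee"%s['time'],s['ee_pos'].round(4),"jaw %.4f zax"%a,R[:,2].round(4),"F",s['ft_force'].round(2),"op %.4f"%s['opening'],"\n move %.4f %.4f %.4f %.4f"%(*d,r))
E
python3 -c "
from h import *
goal(.6493,-.2055,.18,1.6648)"
```

```text
t 0.15 ee [0.1399 0.6087 0.2307] jaw 1.3449 zax [-2.0e-04 -1.2e-03 -1.0e+00] F [0.53 0.97 0.33] op 0.0851 
 move -0.6789 -0.6794 0.0516 -0.3199
```

>>> servo_tool --moves "-0.02 -0.02 0 -0.05; -0.04 -0.04 0 -0.1; -0.07 -0.07 0 -0.15; -0.1 -0.1 0 -0.2; -0.13 -0.13 0 -0.25" --gripper 0

```text
time: 0.57
ee_pos: [0.2368, 0.4535, 0.231]
tool_rot: [0.043, -3.141, 0.001]
ft_force: [0.8, 0.4, -0.3]
opening: 0.0851
```

```bash
python3 -c "
from h import *
goal(.6493,-.2055,.18,1.6648)"
```

```text
t 0.57 ee [0.2368 0.4535 0.231 ] jaw 1.5980 zax [-1.e-04 -4.e-04 -1.e+00] F [ 0.79  0.36 -0.32] op 0.0851 
 move -0.3944 -0.6700 0.0513 -0.0668
```

>>> servo_tool --moves "-0.394 -0.67 0 -0.067; -0.394 -0.67 0 -0.067; -0.394 -0.67 0 -0.067; -0.394 -0.67 0 -0.067; -0.394 -0.67 0 -0.067"

```text
time: 0.98
ee_pos: [0.3468, 0.2763, 0.2314]
tool_rot: [-0.143, 3.138, 0.0]
ft_force: [0.6, 0.4, -0.3]
opening: 0.0853
```

```bash
python3 -c "
from h import *
goal(.6493,-.2055,.18,1.6648)"
```

```text
t 0.98 ee [0.3468 0.2763 0.2314] jaw 1.6620 zax [ 1.e-04  3.e-04 -1.e+00] F [ 0.55  0.39 -0.26] op 0.0853 
 move -0.2574 -0.5073 0.0512 -0.0028
```

>>> servo_tool --moves "-0.257 -0.507 0 0; -0.257 -0.507 0 0; -0.257 -0.507 0 0; -0.257 -0.507 0 0; -0.257 -0.507 0 0"

```text
time: 1.4
ee_pos: [0.4575, 0.0998, 0.2315]
tool_rot: [-0.143, 3.138, 0.0]
ft_force: [1.0, 1.3, 0.7]
opening: 0.0856
```

```bash
python3 -c "
from h import *
goal(.6493,-.2055,.18,1.6648)"
```

```text
t 1.40 ee [0.4575 0.0998 0.2315] jaw 1.6621 zax [ 3.e-04  3.e-04 -1.e+00] F [1.04 1.3  0.68] op 0.0856 
 move -0.1632 -0.3216 0.0514 -0.0027
```

>>> servo_tool --moves "-0.163 -0.32 0 0; -0.163 -0.32 0 0; -0.163 -0.32 0 0; -0.163 -0.32 0 0; -0.163 -0.32 0 0"

```text
time: 1.82
ee_pos: [0.5686, -0.0763, 0.2312]
tool_rot: [0.144, -3.138, -0.0]
ft_force: [0.9, 0.7, 1.1]
opening: 0.0856
```

>>> servo_tool --moves "-0.07 -0.14 0.01 0; -0.07 -0.14 0.03 0; -0.07 -0.14 0.04 0; -0.07 -0.14 0.05 0; -0.07 -0.14 0.05 0"

```text
time: 2.23
ee_pos: [0.6493, -0.2147, 0.1756]
tool_rot: [0.133, -3.132, 0.005]
ft_force: [-2.2, -0.4, 0.0]
opening: 0.0855
```

```bash
python3 -c "
from h import *
import pickle
goal(.6493,-.2055,.18,1.6648)
c=imaging.calibration('wrist'); im=imaging.capture('wrist'); cv2.imwrite('pics/w1.png',im); pickle.dump(c,open('w1.pkl','wb'))
V=[.6493,-.2055,.075]; print(proj(c,[V,[.6493,-.2055,0],[.5621,-.2424,.04],[.5183,-.2467,.11]]), proj(c,T([.5183,-.2467,.094],[(.065,-.025,.04),(.065,.025,.04)])))
s=status.get_state(); R=Ro.from_rotvec(s['tool_rot']).as_matrix(); print('cam in tool', R.T@(-c['R'].T@c['t']-s['ee_pos']))
"
```

```text
t 2.23 ee [ 0.6493 -0.2147  0.1756] jaw 1.6554 zax [-0.0063 -0.0033 -1.    ] F [-2.19 -0.44  0.05] op 0.0855 
 move -0.0007 0.0091 -0.0044 -0.0094
[[333.7363005  197.16287182]
 [331.65206589 176.77908906]
 [301.86423625  92.86040884]
 [291.26594673  16.32976705]] [[276.06459023 116.66314683]
 [328.78223647 116.1436503 ]]
cam in tool [ 0.08097624 -0.00279322 -0.14171357]
```

View pics/w1.png

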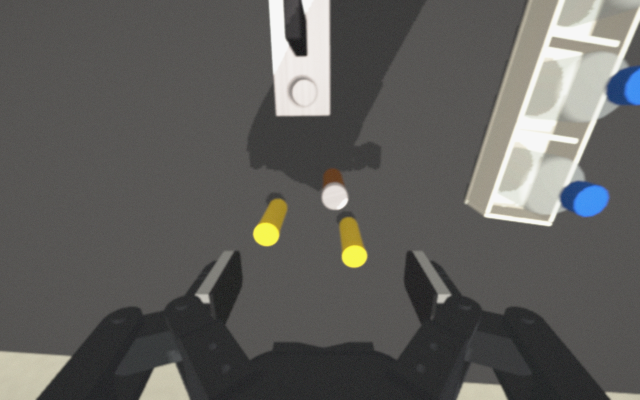

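The wrist view shows the vial cap at (335,196) and the empty bore at (304,92). Both are within 2 px of the prediction. The arm was still settling, so I'll settle above the vial and measure again.

>>> servo_tool --moves "0 0.009 0 -0.009; 0 0.009 0 -0.009; 0 0.009 0 -0.009; 0 0.009 0 -0.009; 0 0.009 0 -0.009" --gripper 90

```text
time: 2.7
ee_pos: [0.6499, -0.1976, 0.1824]
tool_rot: [-0.159, 3.136, 0.0]
ft_force: [-0.1, 0.3, 0.1]
opening: 0.0548
```

```bash
python3 -c "
from h import *
import pickle
goal(.6493,-.2055,.18,1.6648)
c=imaging.calibration('wrist'); im=imaging.capture('wrist'); cv2.imwrite('pics/w2.png',im); pickle.dump(c,open('w2.pkl','wb'))
cv2.imwrite('pics/w2a.png',cv2.resize(im[70:250,240:380],None,fx=4.2,fy=3.3*4.2/4.2,interpolation=cv2.INTER_CUBIC)) if 0 else cv2.imwrite('pics/w2a.png',cv2.resize(im[70:220,240:390],None,fx=4,fy=4,interpolation=cv2.INTER_CUBIC))
V=[.6493,-.2055,.075]; print(proj(c,[V,[.5621,-.2424,.04],[.5183,-.2467,.11]]))
"
```

```text
t 2.70 ee [ 0.6499 -0.1976  0.1824] jaw 1.6723 zax [ 1.5e-03  1.0e-04 -1.0e+00] F [-0.12  0.34  0.06] op 0.0548 
 move 0.0014 -0.0078 0.0024 0.0075
[[314.83241368 191.7413809 ]
 [285.37275154  88.78489523]
 [269.34667446  13.17471282]]
```

View pics/w2a.png

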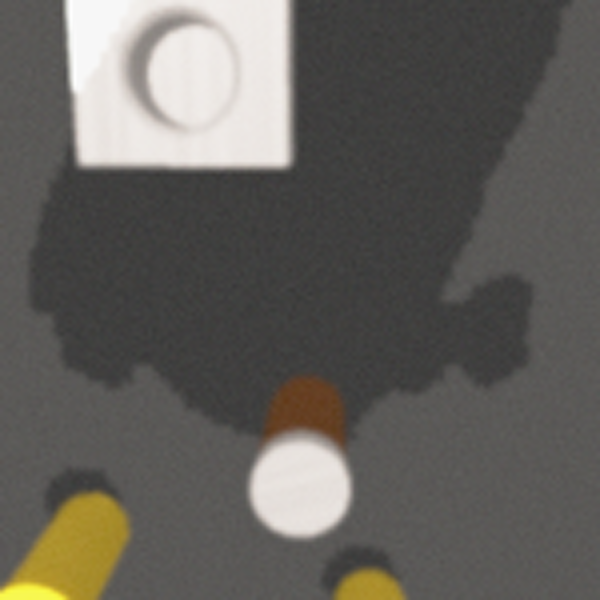

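```bash
python3 -c "
from h import *
import pickle
c=pickle.load(open('w2.pkl','rb'))
u=lambda x:uncrop(x,4,(240,70))
print('vial',ray(c,u((300,485)),.075),'bore',ray(c,u((181,70)),.04))
print('end corners',ray(c,u((79,167)),.04),ray(c,u((292,166)),.04))
print('pred corners',T([.5183,-.2467,.094],[(.065,-.025,.04),(.065,.025,.04)]))
goal(.6493,-.2055,.18,1.6648)
"
```

```text
vial [ 0.64848259 -0.2057682   0.075     ] bore [ 0.56068881 -0.24295188  0.04      ]
end corners [ 0.58499928 -0.26612197  0.04      ] [ 0.57957863 -0.215082    0.04      ]
pred corners [[ 0.58535958 -0.26548863  0.04      ]
 [ 0.5806665  -0.21570936  0.04      ]]
t 2.75 ee [ 0.6498 -0.1979  0.1822] jaw 1.6719 zax [ 0.0013  0.     -1.    ] F [-0.11  0.74 -0.04] op 0.0558 
 move 0.0013 -0.0075 0.0022 0.0071
```

>>> servo_tool --moves "0.0015 -0.0077 0 0.006; 0.0015 -0.0077 0 0.006; 0.0015 -0.0077 0 0.006; 0.0015 -0.0077 0 0.006; 0.0015 -0.0077 0 0.006"

```text
time: 3.17
ee_pos: [0.6489, -0.2064, 0.1813]
tool_rot: [0.148, -3.138, -0.0]
ft_force: [0.3, 0.9, 0.3]
opening: 0.0553
```

```bash
python3 -c "
from h import *
goal(.649,-.2057,.040,1.667)"
```

```text
t 3.17 ee [ 0.6489 -0.2064  0.1813] jaw 1.6648 zax [-0.e+00  2.e-04 -1.e+00] F [0.33 0.87 0.35] op 0.0553 
 move -0.0002 0.0006 0.1413 -0.0022
```

>>> servo_tool --moves "0 0.0006 0.03 -0.002; 0 0.0006 0.06 -0.002; 0 0.0006 0.09 -0.002; 0 0.0006 0.11 -0.002; 0 0.0006 0.125 -0.002"

```text
time: 3.58
ee_pos: [0.6477, -0.2051, 0.0537]
tool_rot: [0.151, -3.135, -0.002]
ft_force: [-0.3, 0.1, 0.6]
opening: 0.0553
```

>>> servo_tool --moves "0 0 0.006 0; 0 0 0.012 0; 0 0 0.016 0; 0 0 0.016 0; 0 0 0.016 0"

```text
time: 4.0
ee_pos: [0.6494, -0.2059, 0.0411]
tool_rot: [-0.151, 3.137, -0.0]
ft_force: [0.1, 0.7, 0.4]
opening: 0.0555
```

```bash
python3 -c "
from h import *
goal(.649,-.2057,.040,1.667)
cv2.imwrite('pics/s3.png',cv2.resize(imaging.capture('side')[90:240,240:440],None,fx=4,fy=4)); cv2.imwrite('pics/w3.png',imaging.capture('wrist'))"
```

```text
t 4.00 ee [ 0.6494 -0.2059  0.0411] jaw 1.6669 zax [ 1.1e-03 -2.0e-04 -1.0e+00] F [0.11 0.69 0.4 ] op 0.0555 
 move 0.0003 0.0003 0.0011 -0.0001
```

View pics/s3.png

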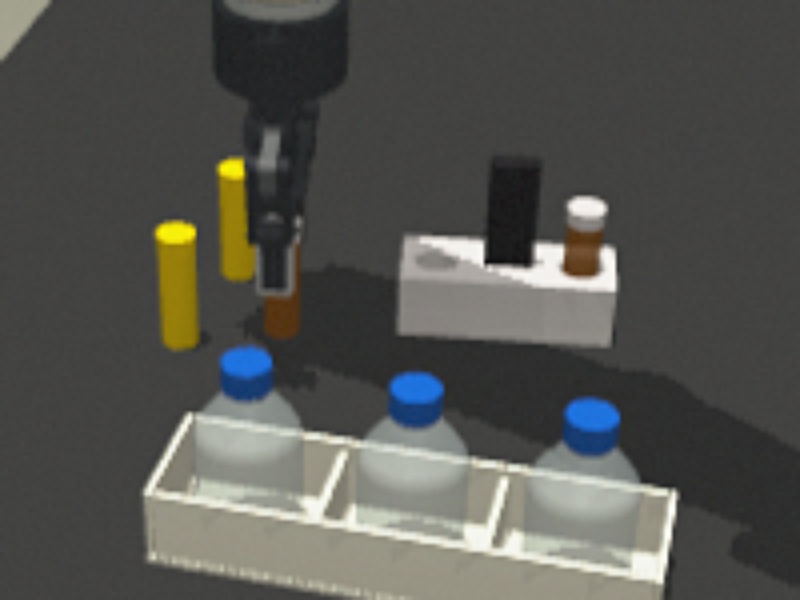

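View pics/w3.png

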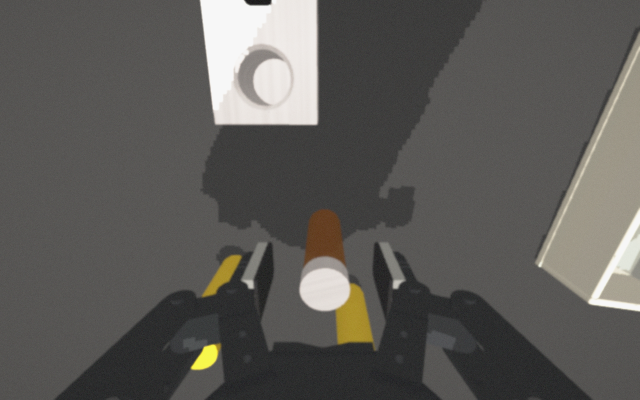

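The vial stands centred between the pads, with the cap at (325,290) and the yellow ones clear. Closing the gripper.

>>> servo_tool --moves "0 0 0.001 0; 0 0 0.001 0; 0 0 0.001 0; 0 0 0.001 0; 0 0 0.001 0" --gripper 255

```text
time: 4.52
ee_pos: [0.6492, -0.2058, 0.0398]
tool_rot: [-0.151, 3.137, -0.0]
ft_force: [0.5, 1.1, 2.9]
opening: 0.0204
```

>>> servo_tool --moves "0 0 0 0; 0 0 0 0; 0 0 0 0; 0 0 0 0; 0 0 0 0"

```text
time: 4.93
ee_pos: [0.6491, -0.2058, 0.0397]
tool_rot: [-0.151, 3.137, -0.0]
ft_force: [-0.4, 0.4, 6.0]
opening: 0.0205
```

```bash
python3 -c "
from h import *
goal(.5615,-.2427,.130,1.667)
c=imaging.calibration('wrist'); im=imaging.capture('wrist'); cv2.imwrite('pics/w4.png',im)"
```

```text
t 4.93 ee [ 0.6491 -0.2058  0.0397] jaw 1.6669 zax [ 6.e-04 -1.e-04 -1.e+00] F [-0.38  0.42  6.02] op 0.0205 
 move 0.0907 -0.0283 -0.0903 -0.0001
```

View pics/w4.png

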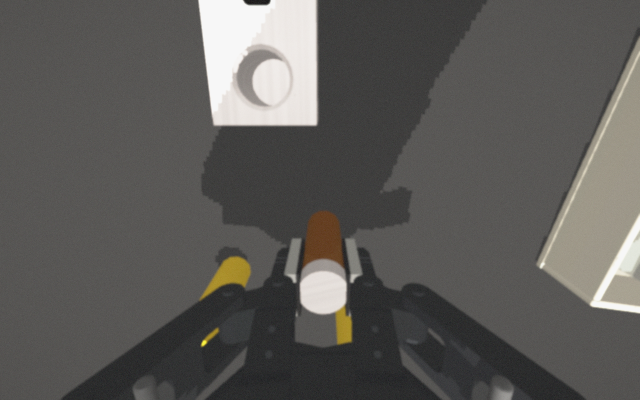

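>>> servo_tool --moves "0 0 -0.015 0; 0 0 -0.035 0; 0 0 -0.06 0; 0.015 -0.005 -0.07 0; 0.03 -0.01 -0.07 0"

```text
time: 5.4
ee_pos: [0.6218, -0.2187, 0.1119]
tool_rot: [-0.153, 3.133, -0.002]
ft_force: [0.4, -0.2, -0.7]
opening: 0.0207
```

>>> servo_tool --moves "0.02 -0.006 0 0; 0.04 -0.012 0 0; 0.055 -0.016 0 0; 0.06 -0.018 0 0; 0.06 -0.018 0 0"

```text
time: 5.82
ee_pos: [0.5607, -0.2432, 0.1093]
tool_rot: [0.148, -3.137, -0.0]
ft_force: [-0.6, 0.2, -0.1]
opening: 0.0204
```

>>> servo_tool --moves "0 0 0 0; 0 0 0 0; 0 0 0 0; 0 0 0 0; 0 0 0 0"

```text
time: 6.23
ee_pos: [0.5625, -0.2418, 0.1091]
tool_rot: [0.152, -3.138, -0.0]
ft_force: [0.6, -0.4, -1.0]
opening: 0.0204
```

```bash
python3 -c "
from h import *
import pickle
goal(.5615,-.2427,.08,1.667)
D={}
for n in ('wrist','scene','side'):
  c=imaging.calibration(n); im=imaging.capture(n); cv2.imwrite(f'pics/{n}5.png',im); D[n]=c
pickle.dump(D,open('c5.pkl','wb'))
w,s,d=[cv2.imread(f'pics/{n}5.png') for n in ('wrist','scene','side')]
cv2.imwrite('pics/w5a.png',cv2.resize(w[130:330,220:420],None,fx=3,fy=3,interpolation=cv2.INTER_CUBIC))
cv2.imwrite('pics/s5a.png',cv2.resize(s[200:320,170:290],None,fx=5,fy=5,interpolation=cv2.INTER_CUBIC))
cv2.imwrite('pics/d5a.png',cv2.resize(d[90:190,310:420],None,fx=6,fy=6,interpolation=cv2.INTER_CUBIC))
"
```

```text
t 6.23 ee [ 0.5625 -0.2418  0.1091] jaw 1.6678 zax [-0.e+00  1.e-04 -1.e+00] F [ 0.57 -0.4  -0.99] op 0.0204 
 move 0.0011 -0.0008 0.0291 0.0008
```

View pics/w5a.png

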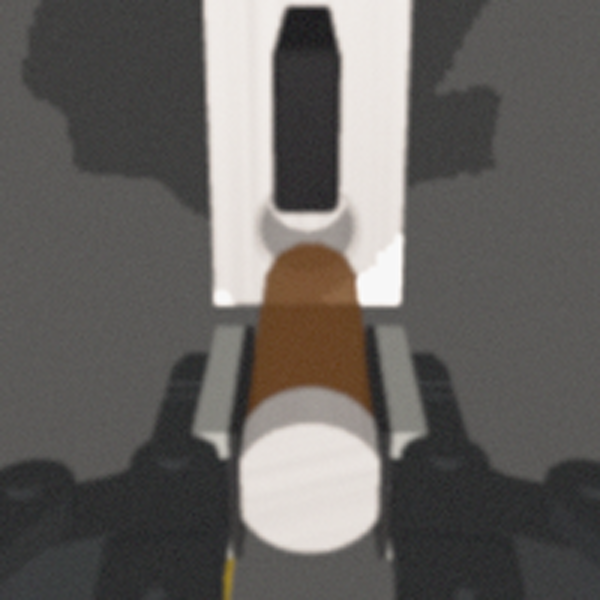

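View pics/s5a.png

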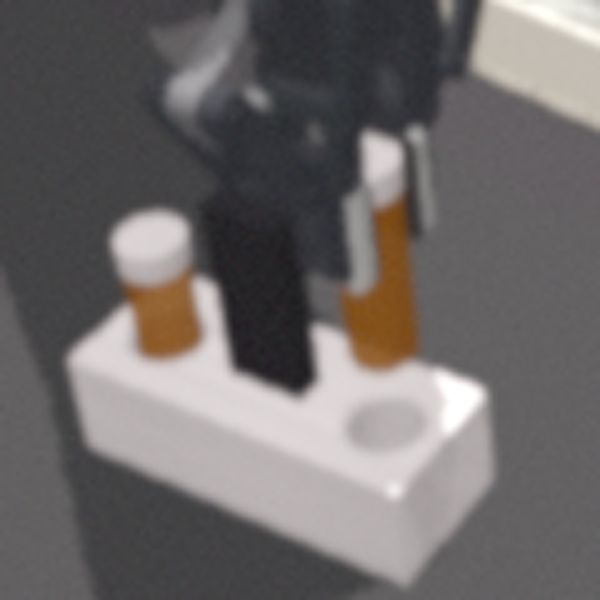

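View pics/d5a.png

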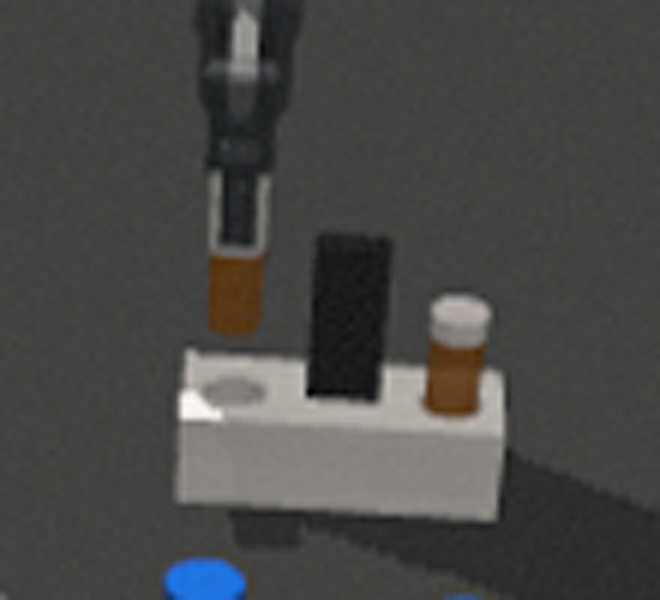

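```bash
python3 -c "
from h import *
import pickle
C=pickle.load(open('c5.pkl','rb'))
w=lambda x:uncrop(x,3,(220,130)); s=lambda x:uncrop(x,5,(170,200)); d=lambda x:uncrop(x,6,(310,90))
z=.0694
print('S vial',ray(C['scene'],s((383,350)),z),'bore',ray(C['scene'],s((388,425)),.04))
print('D vial',ray(C['side'],d((235,325)),z),'bore',ray(C['side'],d((234,391)),.04))
print('W vial',ray(C['wrist'],w((311,287)),z),'captop',ray(C['wrist'],w((310,488)),z+.075),'bore',ray(C['wrist'],w((309,228)),.04))
V=[.5625,-.2418,z]
th=np.linspace(0,2*np.pi,9)[:-1]
for n,f in (('scene',(5,170,200)),('side',(6,310,90)),('wrist',(3,220,130))):
  for P,r in (((.5625,-.2418,z),.011),((.5615,-.2427,.04),.0125)):
    q=proj(C[n],np.c_[P[0]+r*np.cos(th),P[1]+r*np.sin(th),0*th+P[2]]); q=(q-f[1:]+.5)*f[0]-.5
    print(n,'x',q[:,0].min().round(),q[:,0].max().round(),'y',q[:,1].min().round(),q[:,1].max().round())
# carrier fit wrist
q=w([(213,305),(402,305)])
print([ray(C['wrist'],i,.04) for i in q], T([.5183,-.2467,.098],[(.065,-.025,.04),(.065,.025,.04)]))
"
```

```text
S vial [ 0.5628899  -0.24200965  0.0694    ] bore [ 0.56373709 -0.24453442  0.04      ]
D vial [ 0.56232073 -0.24171321  0.0694    ] bore [ 0.561152   -0.23983661  0.04      ]
W vial [ 0.56417018 -0.24169776  0.0694    ] captop [ 0.56328622 -0.24195017  0.1444    ] bore [ 0.56043619 -0.24258985  0.04      ]
scene x 346.0 419.0 y 325.0 374.0
scene x 346.0 426.0 y 391.0 447.0
side x 207.0 262.0 y 312.0 338.0
side x 204.0 265.0 y 372.0 403.0
wrist x 264.0 358.0 y 237.0 323.0
wrist x 261.0 355.0 y 187.0 275.0
[array([ 0.58538531, -0.26660484,  0.04      ]), array([ 0.58035116, -0.21506848,  0.04      ])] [[ 0.5854342  -0.26522024  0.04      ]
 [ 0.58054204 -0.21546015  0.04      ]]
```

>>> servo_tool --moves "0.0005 -0.0009 0.005 0; 0.0005 -0.0009 0.012 0; 0.0005 -0.0009 0.02 0; 0.0005 -0.0009 0.025 0; 0.0005 -0.0009 0.025 0"

```text
time: 6.8
ee_pos: [0.5605, -0.2428, 0.0825]
tool_rot: [0.151, -3.135, -0.002]
ft_force: [-0.3, 0.4, 0.1]
opening: 0.0207
```

>>> servo_tool --moves "0 0 0 0; 0 0 0 0; 0 0 0 0"

```text
time: 7.05
ee_pos: [0.5617, -0.2434, 0.0846]
tool_rot: [-0.151, 3.137, -0.0]
ft_force: [-0.3, 0.4, -0.7]
opening: 0.0204
```

```bash
python3 -c "
from h import *
goal(.562,-.2427,.047,1.667)
D={}
for n in ('scene','side'):
  im=imaging.capture(n); cv2.imwrite(f'pics/{n}6.png',im)
s,d=[cv2.imread(f'pics/{n}6.png') for n in ('scene','side')]
a=cv2.resize(s[265:305,225:275],None,fx=8,fy=8,interpolation=cv2.INTER_CUBIC)
b=cv2.resize(d[135:175,325:375],None,fx=8,fy=8,interpolation=cv2.INTER_CUBIC)
cv2.imwrite('pics/sd6.png',np.hstack([a,b]))
z=status.get_state()['ee_pos'][2]-.0397
print(z)
th=np.linspace(0,2*np.pi,17)[:-1]
for n,f in (('scene',(8,225,265)),('side',(8,325,135))):
  e=status.get_state()['ee_pos']
  for P,r in (((e[0],e[1],z),.011),((.562,-.2427,.04),.0125)):
    q=proj(imaging.calibration(n),np.c_[P[0]+r*np.cos(th),P[1]+r*np.sin(th),0*th+P[2]]); q=(q-f[1:]+.5)*f[0]-.5
    print(n,'x',q[:,0].min().round(),q[:,0].max().round(),'y',q[:,1].min().round(),q[:,1].max().round())
"
```

```text
t 7.05 ee [ 0.5617 -0.2434  0.0846] jaw 1.6668 zax [ 5.e-04 -2.e-04 -1.e+00] F [-0.31  0.42 -0.66] op 0.0204 
 move -0.0003 0.0007 0.0376 -0.0002
0.04494810438234352
scene x 119.0 232.0 y 95.0 175.0
scene x 116.0 244.0 y 107.0 197.0
side x 157.0 228.0 y 124.0 160.0
side x 150.0 231.0 y 136.0 177.0
```

View pics/sd6.png

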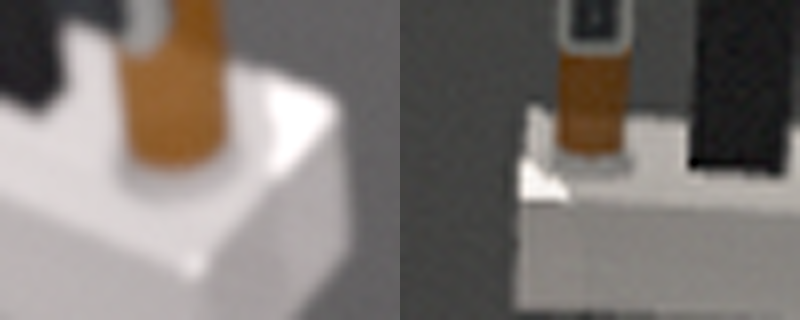

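>>> servo_tool --moves "0 0.0003 0.003 0; 0 0.0003 0.006 0; 0 0.0003 0.009 0; 0 0.0003 0.012 0; 0 0.0003 0.012 0"

```text
time: 7.57
ee_pos: [0.5611, -0.2427, 0.0714]
tool_rot: [0.151, -3.137, -0.001]
ft_force: [-0.1, -0.3, -0.7]
opening: 0.0204
```

```bash
python3 -c "
from h import *
goal(.5617,-.2431,.0462,1.667)"
```

```text
t 7.57 ee [ 0.5611 -0.2427  0.0714] jaw 1.6670 zax [-1.1e-03  4.0e-04 -1.0e+00] F [-0.14 -0.32 -0.66] op 0.0204 
 move -0.0006 -0.0005 0.0252 -0.0000
```

>>> servo_tool --moves "0 0 0.005 0; 0 0 0.01 0; 0 0 0.014 0; 0 0 0.018 0; 0 0 0.021 0"

```text
time: 7.98
ee_pos: [0.5613, -0.2428, 0.0506]
tool_rot: [0.151, -3.137, -0.0]
ft_force: [-0.0, -0.1, -0.7]
opening: 0.0202
```

>>> servo_tool --moves "0 0 0 0; 0 0 0 0; 0 0 0 0"

```text
time: 8.23
ee_pos: [0.5616, -0.243, 0.0514]
tool_rot: [-0.151, 3.138, -0.0]
ft_force: [0.3, -0.5, 0.0]
opening: 0.0204
```

```bash
python3 -c "
from h import *
goal(.5617,-.2431,.0462,1.667)"
```

```text
t 8.23 ee [ 0.5616 -0.243   0.0514] jaw 1.6669 zax [ 2.e-04 -1.e-04 -1.e+00] F [ 0.29 -0.55  0.02] op 0.0204 
 move -0.0001 -0.0001 0.0052 -0.0001
```

>>> servo_tool --moves "0 0 0.0015 0; 0 0 0.003 0; 0 0 0.0045 0; 0 0 0.0052 0; 0 0 0.0052 0"

```text
time: 8.65
ee_pos: [0.5614, -0.2428, 0.0459]
tool_rot: [0.151, -3.138, -0.0]
ft_force: [0.1, 0.1, -0.5]
opening: 0.0203
```

>>> servo_tool --moves "0 0 0 0; 0 0 0 0; 0 0 0 0"

```text
time: 8.9
ee_pos: [0.5616, -0.243, 0.0462]
tool_rot: [-0.151, 3.138, -0.0]
ft_force: [-0.4, -0.8, 0.2]
opening: 0.0206
```

>>> servo_tool --moves "0 0 0 0; 0 0 0 0; 0 0 0 0; 0 0 0 0; 0 0 0 0" --gripper 90

```text
time: 9.32
ee_pos: [0.5616, -0.2429, 0.0462]
tool_rot: [-0.151, 3.138, -0.0]
ft_force: [0.4, 1.0, 0.3]
opening: 0.0551
```

```bash
python3 -c "
from h import *
goal(.5617,-.2431,.0462,1.667)
for n in ('scene','side'):
  im=imaging.capture(n); cv2.imwrite(f'pics/{n}7.png',im)
s,d=[cv2.imread(f'pics/{n}7.png') for n in ('scene','side')]
a=cv2.resize(s[220:310,180:275],None,fx=4,fy=4,interpolation=cv2.INTER_CUBIC)
b=cv2.resize(d[105:195,320:415],None,fx=4,fy=4,interpolation=cv2.INTER_CUBIC)
cv2.imwrite('pics/sd7.png',np.hstack([a,b]))"
```

```text
t 9.32 ee [ 0.5616 -0.2429  0.0462] jaw 1.6669 zax [ 2.e-04 -0.e+00 -1.e+00] F [0.42 0.98 0.3 ] op 0.0551 
 move -0.0001 -0.0002 -0.0000 -0.0001
```

View pics/sd7.png

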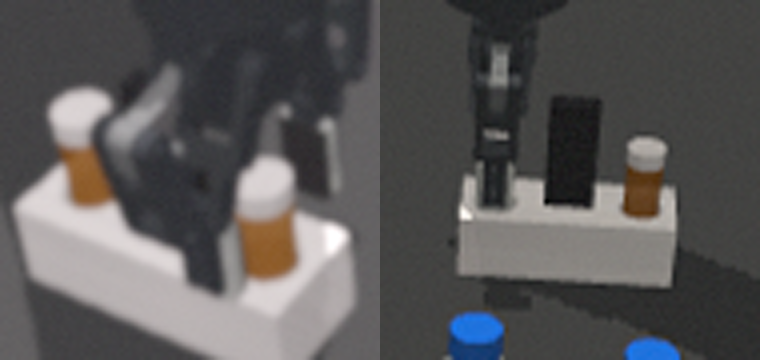

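The vial now stands in the bore, as proud as the stored one, and the pads are clear of it. Next I retreat upward and move over the handle.

>>> servo_tool --moves "0 0 -0.01 0; 0 0 -0.025 0; 0 0 -0.045 0; 0 0 -0.075 0; 0 0 -0.105 0"

```text
time: 9.83
ee_pos: [0.5609, -0.2428, 0.1524]
tool_rot: [0.15, -3.137, -0.0]
ft_force: [-0.4, -0.1, 0.3]
opening: 0.0549
```

>>> servo_tool --moves "0.015 0 -0.01 0; 0.03 0 -0.01 0; 0.044 0 -0.01 0; 0.044 0 -0.01 0; 0.044 0 -0.01 0"

```text
time: 10.25
ee_pos: [0.5176, -0.2473, 0.162]
tool_rot: [-0.15, 3.137, 0.0]
ft_force: [0.6, 0.5, -0.9]
opening: 0.0557
```

>>> servo_tool --moves "0 0 0 0; 0 0 0 0; 0 0 0 0; 0 0 0 0"

```text
time: 10.58
ee_pos: [0.5182, -0.247, 0.1609]
tool_rot: [0.152, -3.138, -0.0]
ft_force: [-0.0, -0.3, -0.1]
opening: 0.0553
```

```bash
python3 -c "
from h import *
import pickle
goal(.518,-.247,.052,1.668)
D={}
for n in ('wrist','scene','side'):
  c=imaging.calibration(n); im=imaging.capture(n); cv2.imwrite(f'pics/{n}8.png',im); D[n]=c
pickle.dump(D,open('c8.pkl','wb'))
w,s,d=[cv2.imread(f'pics/{n}8.png') for n in ('wrist','scene','side')]
a=cv2.resize(s[220:310,180:275],None,fx=4,fy=4,interpolation=cv2.INTER_CUBIC)
b=cv2.resize(d[105:195,320:415],None,fx=4,fy=4,interpolation=cv2.INTER_CUBIC)
cv2.imwrite('pics/sd8.png',np.hstack([a,b]))
cv2.imwrite('pics/w8.png',cv2.resize(w[0:400,200:440],None,fx=1.5,fy=1.5,interpolation=cv2.INTER_CUBIC)[:600])
"
```

```text
t 10.58 ee [ 0.5182 -0.247   0.1609] jaw 1.6675 zax [-2.e-04 -0.e+00 -1.e+00] F [-0.04 -0.3  -0.13] op 0.0553 
 move 0.0001 -0.0000 0.1089 -0.0005
```

View pics/sd8.png

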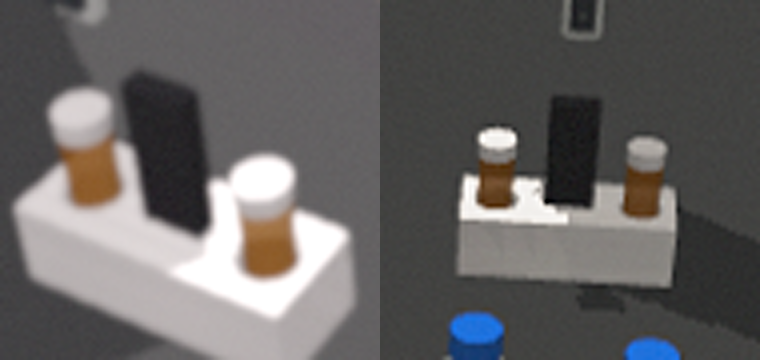

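View pics/w8.png

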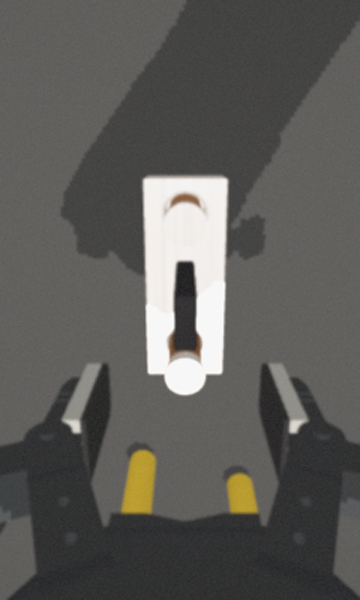

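```bash
python3 -c "
from h import *
import pickle
np.set_printoptions(precision=4,suppress=True)
C=pickle.load(open('c8.pkl','rb'))
w=lambda x:uncrop(x,1.5,(200,0))
L=[(-.065,-.025,.04),(-.065,.025,.04),(.065,.025,.04),(.065,-.025,.04)]
u=w([(143,178),(228,178),(222,374),(148,374)])
p,r=fit([(C['wrist'],u,L)],[.518,-.247,.1]);print(p);print(r.T)
s=lambda x:uncrop(x,4,(180,220)); d=lambda x:uncrop(x-np.array([380,0]),4,(320,105))
for n,f,a,b,h in (('wrist',w,(185,377),(185,216),None),('scene',s,(263,182),(82,113),None),('side',d,(497,138),(647,147),None)):
  print(n,ray(C[n],f(np.array(a)),.081),ray(C[n],f(np.array(b)),.081))
"
```

```text
[ 0.5174 -0.247   0.0947]
[[ 0.5036 -0.5303 -0.686   0.7288]
 [ 0.5926  0.6928 -1.1297 -1.2368]]
wrist [ 0.5628 -0.2428  0.081 ] [ 0.4689 -0.2519  0.081 ]
scene [ 0.5645 -0.2441  0.081 ] [ 0.4771 -0.2528  0.081 ]
side [ 0.5628 -0.2435  0.081 ] [ 0.4737 -0.251   0.081 ]
```

>>> servo_tool --moves "0 0 0.025 0; 0 0 0.05 0; 0 0 0.075 0; 0 0 0.09 0; 0 0 0.1 0"

```text
time: 11.15
ee_pos: [0.5168, -0.2467, 0.0592]
tool_rot: [0.151, -3.136, -0.001]
ft_force: [-0.2, 0.6, 0.4]
opening: 0.0555
```

>>> servo_tool --moves "0 0 0.004 0; 0 0 0.009 0; 0 0 0.009 0; 0 0 0.009 0; 0 0 0.009 0"

```text
time: 11.57
ee_pos: [0.5183, -0.2474, 0.0529]
tool_rot: [-0.151, 3.137, -0.001]
ft_force: [0.5, 0.4, 0.2]
opening: 0.0554
```

```bash
python3 -c "
from h import *
goal(.518,-.247,.052,1.667)
cv2.imwrite('pics/w9.png',imaging.capture('wrist'))"
```

```text
t 11.57 ee [ 0.5183 -0.2474  0.0529] jaw 1.6669 zax [ 1.4e-03 -4.0e-04 -1.0e+00] F [0.5  0.41 0.15] op 0.0554 
 move 0.0003 0.0004 0.0009 -0.0001
```

View pics/w9.png

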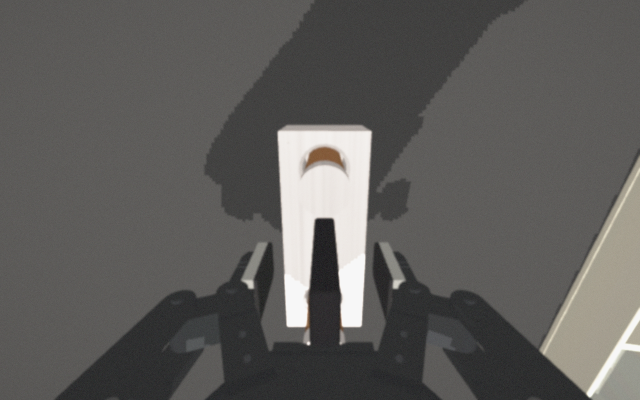

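The handle is centred between the pads at column 324. Closing the gripper.

>>> servo_tool --moves "0 0 0 0; 0 0 0 0; 0 0 0 0; 0 0 0 0; 0 0 0 0" --gripper 255

```text
time: 12.03
ee_pos: [0.5178, -0.247, 0.0524]
tool_rot: [-0.151, 3.138, 0.0]
ft_force: [-0.5, 1.5, 3.8]
opening: 0.0114
```

>>> servo_tool --moves "0 0 0 0; 0 0 0 0; 0 0 0 0; 0 0 0 0; 0 0 0 0"

```text
time: 12.45
ee_pos: [0.5178, -0.247, 0.0524]
tool_rot: [-0.151, 3.138, 0.0]
ft_force: [-1.3, 1.7, 5.5]
opening: 0.0114
```

>>> servo_tool --moves "0 0 -0.002 0; 0 0 -0.006 0; 0 0 -0.011 0; 0 0 -0.017 0; 0 0 -0.023 0"

```text
time: 12.87
ee_pos: [0.5176, -0.2472, 0.0756]
tool_rot: [0.151, -3.138, -0.0]
ft_force: [0.9, 0.8, -4.8]
opening: 0.0115
```

>>> servo_tool --moves "0 0 -0.002 0; 0 0 -0.003 0; 0 0 -0.003 0; 0 0 -0.003 0; 0 0 -0.003 0"

```text
time: 13.28
ee_pos: [0.5175, -0.247, 0.0779]
tool_rot: [0.151, -3.138, -0.0]
ft_force: [-0.3, 0.4, -4.2]
opening: 0.0112
```

```bash
python3 -c "
from h import *
goal(.518,-.247,.20,1.667)
for n in ('scene','side'):
  im=imaging.capture(n); cv2.imwrite(f'pics/{n}10.png',im)
s,d=[cv2.imread(f'pics/{n}10.png') for n in ('scene','side')]
a=cv2.resize(s[200:310,180:275],None,fx=4,fy=4,interpolation=cv2.INTER_CUBIC)
b=cv2.resize(d[85:195,320:415],None,fx=4,fy=4,interpolation=cv2.INTER_CUBIC)
cv2.imwrite('pics/sd10.png',np.hstack([a,b]))"
```

```text
t 13.28 ee [ 0.5175 -0.247   0.0779] jaw 1.6670 zax [-4.e-04  2.e-04 -1.e+00] F [-0.28  0.39 -4.24] op 0.0112 
 move -0.0004 -0.0000 -0.1221 0.0000
```

View pics/sd10.png

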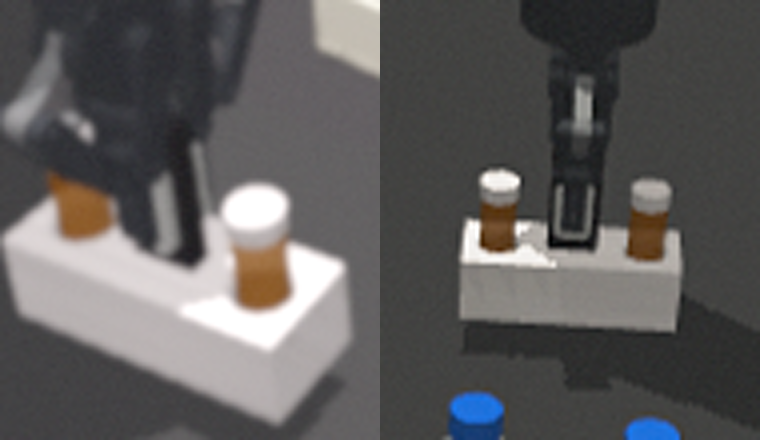

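The carrier is lifted level with both vials seated, and the measured weight of about 4.2 N is plausible. Raising further.

>>> servo_tool --moves "0 0 -0.008 0; 0 0 -0.022 0; 0 0 -0.038 0; 0 0 -0.055 0; 0 0 -0.072 0"

```text
time: 13.8
ee_pos: [0.5175, -0.2472, 0.1512]
tool_rot: [0.151, -3.138, -0.0]
ft_force: [-0.2, 0.6, -4.5]
opening: 0.0113
```

>>> servo_tool --moves "0 0 -0.017 0; 0 0 -0.032 0; 0 0 -0.042 0; 0 0 -0.048 0; 0 0 -0.05 0"

```text
time: 14.22
ee_pos: [0.518, -0.2473, 0.2011]
tool_rot: [-0.151, 3.137, -0.001]
ft_force: [0.8, 0.7, -5.2]
opening: 0.0118
```

```bash
python3 -c "
from h import *
goal(.521,.2245,.20,1.474)"
```

```text
t 14.22 ee [ 0.518  -0.2473  0.2011] jaw 1.6669 zax [ 1.3e-03 -3.0e-04 -1.0e+00] F [ 0.76  0.65 -5.23] op 0.0118 
 move -0.0482 0.4693 0.0009 0.1929
```

>>> servo_tool --moves "-0.0005 0.006 0 0.003; -0.002 0.018 0 0.01; -0.004 0.036 0 0.02; -0.006 0.058 0 0.03; -0.008 0.08 0 0.04"

```text
time: 14.63
ee_pos: [0.5172, -0.1655, 0.199]
tool_rot: [0.086, -3.138, -0.001]
ft_force: [0.5, -0.1, -5.1]
opening: 0.0112
```

>>> servo_tool --moves "-0.002 0.022 0 0.01; -0.003 0.044 0 0.02; -0.004 0.066 0 0.03; -0.006 0.088 0 0.04; -0.007 0.11 0 0.05"

```text
time: 15.05
ee_pos: [0.518, -0.0549, 0.1991]
tool_rot: [0.009, -3.14, -0.0]
ft_force: [0.3, 0.2, -4.8]
opening: 0.0112
```

```bash
python3 -c "
from h import *
goal(.521,.2245,.20,1.474)"
```

```text
t 15.05 ee [ 0.518  -0.0549  0.1991] jaw 1.5766 zax [-1.8e-03  1.0e-04 -1.0e+00] F [ 0.33  0.2  -4.76] op 0.0112 
 move -0.0046 0.2793 -0.0009 0.1026
```

>>> servo_tool --moves "0 0.022 0 0.01; -0.001 0.044 0 0.02; -0.002 0.066 0 0.03; -0.002 0.088 0 0.04; -0.003 0.11 0 0.05"

```text
time: 15.47
ee_pos: [0.52, 0.055, 0.1991]
tool_rot: [-0.069, -3.139, 0.0]
ft_force: [-0.2, 0.7, -4.6]
opening: 0.011
```

>>> servo_tool --moves "0 0.022 0 0.01; 0 0.044 0 0.02; 0 0.066 0 0.03; 0 0.084 0 0.04; 0 0.1 0 0.05"

```text
time: 15.88
ee_pos: [0.5244, 0.1554, 0.1989]
tool_rot: [-0.146, -3.136, 0.001]
ft_force: [-0.5, -0.6, -5.6]
opening: 0.011
```

```bash
python3 -c "
from h import *
goal(.521,.2245,.20,1.474)"
```

```text
t 15.88 ee [0.5244 0.1554 0.1989] jaw 1.4778 zax [-2.e-03 -3.e-04 -1.e+00] F [-0.5  -0.56 -5.6 ] op 0.0110 
 move 0.0098 0.0685 -0.0011 0.0038
```

>>> servo_tool --moves "0.002 0.015 0 0.004; 0.004 0.03 0 0.004; 0.006 0.046 0 0.004; 0.008 0.058 0 0.004; 0.0095 0.066 0 0.004"

```text
time: 16.3
ee_pos: [0.5213, 0.2218, 0.1991]
tool_rot: [-0.151, -3.136, 0.0]
ft_force: [-1.2, 1.4, -5.3]
opening: 0.0114
```

>>> servo_tool --moves "0 0.002 0 0; 0 0.002 0 0; 0 0.002 0 0; 0 0.002 0 0; 0 0.002 0 0"

```text
time: 16.72
ee_pos: [0.5227, 0.2209, 0.2002]
tool_rot: [0.156, 3.138, -0.0]
ft_force: [0.5, -0.5, -4.7]
opening: 0.011
```

>>> servo_tool --moves "0 0 0.01 0; 0 0 0.022 0; 0 0 0.032 0; 0 0 0.038 0; 0 0 0.04 0"

```text
time: 17.13
ee_pos: [0.5217, 0.2214, 0.1585]
tool_rot: [-0.154, -3.136, 0.002]
ft_force: [0.1, -0.5, -4.3]
opening: 0.0114
```

>>> servo_tool --moves "0 0 0 0; 0 0 0 0; 0 0 0 0; 0 0 0 0; 0 0 0 0"

```text
time: 17.55
ee_pos: [0.5227, 0.2221, 0.1606]
tool_rot: [0.154, 3.137, 0.001]
ft_force: [-0.6, -0.2, -4.0]
opening: 0.0112
```

```bash
python3 -c "
from h import *
import pickle
goal(.521,.2245,.12,1.474)
D={}
for n in ('wrist','scene','side'):
  c=imaging.calibration(n); im=imaging.capture(n); cv2.imwrite(f'pics/{n}11.png',im); D[n]=c
pickle.dump(D,open('c11.pkl','wb'))
w,s,d=[cv2.imread(f'pics/{n}11.png') for n in ('wrist','scene','side')]
cv2.imwrite('pics/s11.png',cv2.resize(s[90:230,250:420],None,fx=4.5,fy=4.2,interpolation=cv2.INTER_CUBIC))
cv2.imwrite('pics/d11.png',cv2.resize(d[180:370,240:430],None,fx=3.1,fy=3.1,interpolation=cv2.INTER_CUBIC))
"
```

```text
t 17.55 ee [0.5227 0.2221 0.1606] jaw 1.4730 zax [ 8.e-04  5.e-04 -1.e+00] F [-0.61 -0.2  -4.03] op 0.0112 
 move 0.0020 0.0022 0.0406 -0.0010
```

View pics/s11.png

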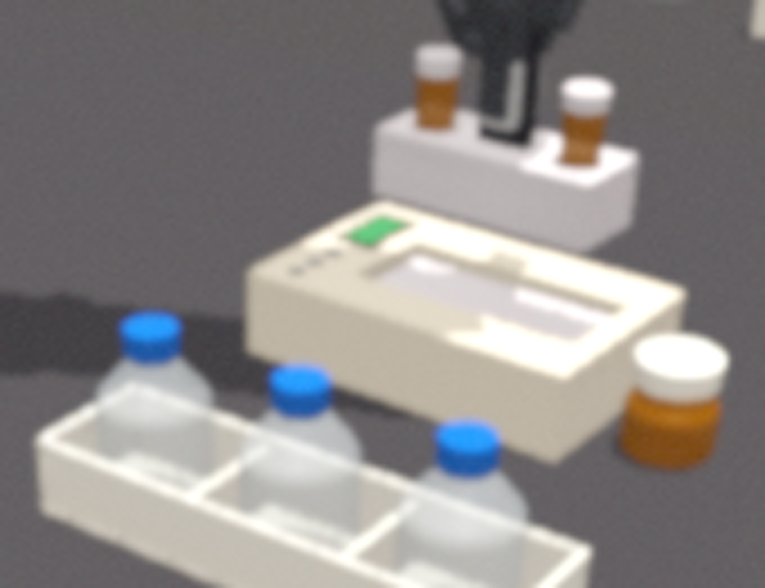

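View pics/d11.png

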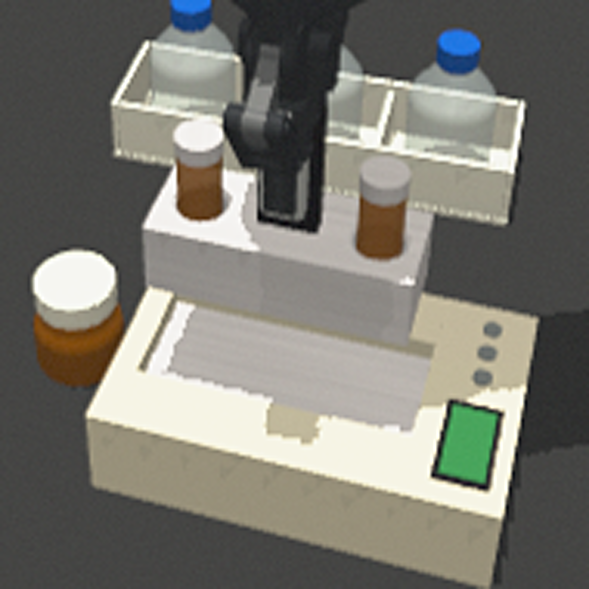

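View pics/wrist11.png

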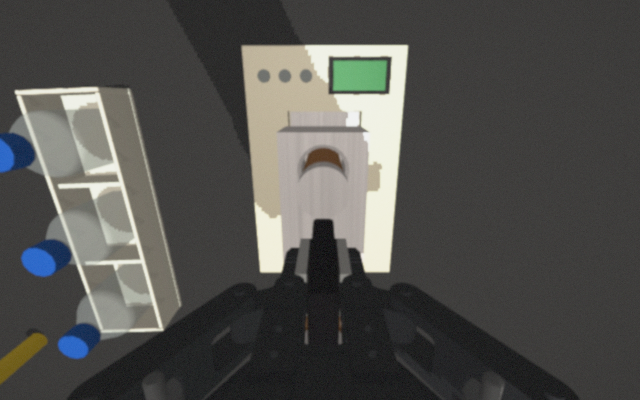

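```bash
python3 -c "
from h import *
w=cv2.imread('pics/wrist11.png'); cv2.imwrite('pics/w11a.png',cv2.resize(w[35:285,230:420],None,fx=4,fy=2.4,interpolation=cv2.INTER_CUBIC))
d=cv2.imread('pics/side11.png');cv2.imwrite('pics/d11a.png',cv2.resize(d[225:300,280:385],None,fx=7,fy=7,interpolation=cv2.INTER_CUBIC))
s=cv2.imread('pics/scene11.png');cv2.imwrite('pics/s11a.png',cv2.resize(s[95:205,300:410],None,fx=5.4,fy=5.4,interpolation=cv2.INTER_CUBIC))
"
```

```text
(no output)
```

View pics/w11a.png

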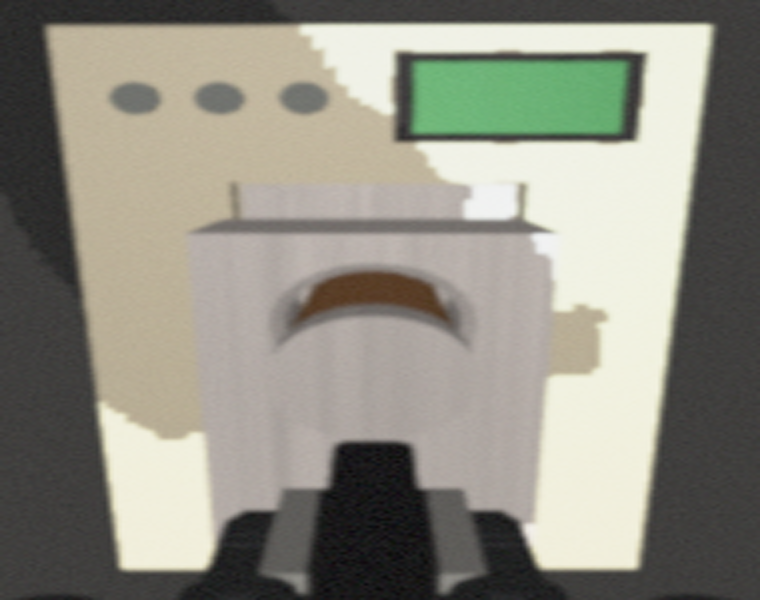

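View pics/s11a.png

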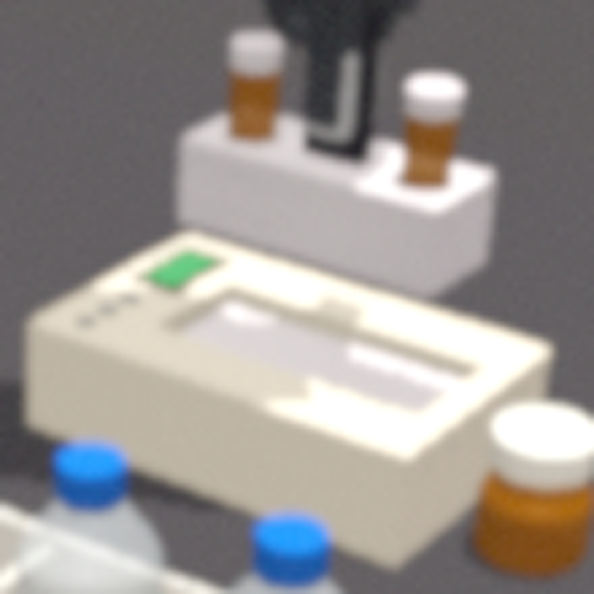

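View pics/d11a.png

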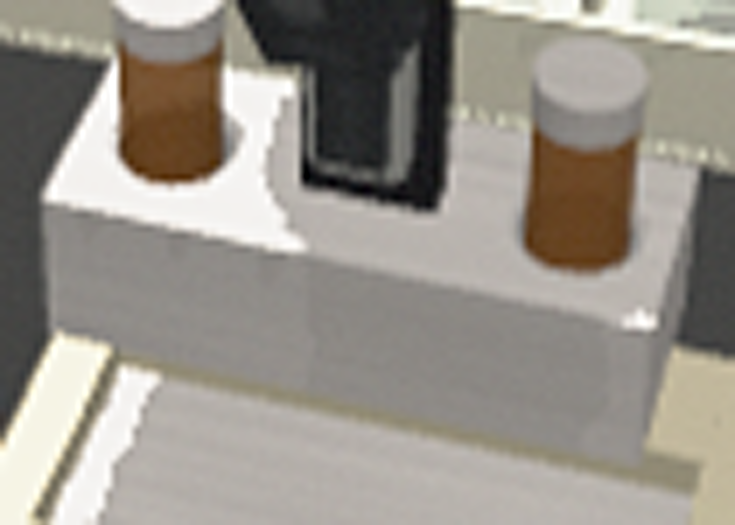

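```bash
python3 -c "
from h import *
import pickle
np.set_printoptions(precision=4,suppress=True)
C=pickle.load(open('c11.pkl','rb'))
S,D,W=C['scene'],C['side'],C['wrist']
w=lambda x:uncrop(x,np.array([4,2.4]),(230,35)); s=lambda x:uncrop(x,5.4,(300,95)); d=lambda x:uncrop(x,7,(280,225)); d4=lambda x:uncrop(x,4.4,(240,250))
B=.055
Wb=(W,w([(44,24),(714,24),(640,570),(120,570),(233,183),(525,183)]),[(-.12,-.065,B),(-.12,.065,B),(.085,.065,B),(.085,-.065,B),(-.071,-.031,B),(-.071,.031,B)])
Sb=(S,s([(190,232),(28,325),(407,460),(552,348),(235,293),(475,372),(165,328)]),[(-.12,.065,B),(-.12,-.065,B),(.085,-.065,B),(.085,.065,B),(-.071,.031,B),(.071,.031,B),(-.071,-.031,B)])
Db=(D,d4([(245,30),(765,143),(712,428),(122,285),(250,103),(615,182),(197,216)]),[(.085,-.065,B),(-.12,-.065,B),(-.12,.065,B),(.085,.065,B),(.071,-.031,B),(-.071,-.031,B),(.071,.031,B)])
z=.108
Wc=(W,w([(188,232),(553,232),(225,220),(520,220)]),[(-.065,-.025,z+.04),(-.065,.025,z+.04),(-.065,-.025,z),(-.065,.025,z)])
Sc=(S,s([(180,137),(437,213),(497,170),(178,225),(434,297),(490,265)]),[(-.065,-.025,z+.04),(.065,-.025,z+.04),(.065,.025,z+.04),(-.065,-.025,z),(.065,-.025,z),(.065,.025,z)])
Dc=(D,d([(45,200),(655,328),(698,168),(55,333),(640,462)]),[(.065,.025,z+.04),(-.065,.025,z+.04),(-.065,-.025,z+.04),(.065,.025,z),(-.065,.025,z)])
for nm,l in (('block',(Sb,Db,Wb)),('carrier',(Sc,Dc,Wc))):
  for o in ([l[0]],[l[1]],[l[2]],list(l)):
    p,r=fit(o,[.52,.22,-.1]); print(nm,p,'rms',np.sqrt((r**2).mean()))
"
```

```text
block [ 0.5232  0.2192 -0.1025] rms 1.07464498398919
block [ 0.5208  0.2247 -0.0955] rms 0.47739076318338164
block [ 0.5205  0.2235 -0.0962] rms 0.7074833276743343
block [ 0.5207  0.2237 -0.096 ] rms 0.9223010059949224
carrier [ 0.5241  0.2186 -0.0817] rms 0.5041971196028999
carrier [ 0.5223  0.2223 -0.0944] rms 0.32566839730151814
carrier [ 0.5223  0.2217 -0.098 ] rms 0.6594282373918461
carrier [ 0.5224  0.222  -0.0943] rms 0.5886254554840021
```

>>> servo_tool --moves "0.0018 0.0015 0.005 0; 0.0018 0.0015 0.012 0; 0.0018 0.0015 0.019 0; 0.0018 0.0015 0.025 0; 0.0018 0.0015 0.03 0"

```text
time: 18.12
ee_pos: [0.5204, 0.2234, 0.1289]
tool_rot: [-0.154, -3.137, 0.001]
ft_force: [-0.3, 0.4, -5.3]
opening: 0.0111
```

>>> servo_tool --moves "0 0 0.002 0; 0 0 0.004 0; 0 0 0.006 0; 0 0 0.007 0; 0 0 0.008 0"

```text
time: 18.53
ee_pos: [0.521, 0.2237, 0.1222]
tool_rot: [0.154, 3.138, 0.0]
ft_force: [-0.0, 0.5, -4.2]
opening: 0.0117
```

>>> servo_tool --moves "0 0 0 0; 0 0 0 0; 0 0 0 0; 0 0 0 0; 0 0 0 0"

```text
time: 18.95
ee_pos: [0.5209, 0.2237, 0.1222]
tool_rot: [0.154, 3.138, 0.0]
ft_force: [0.7, -0.3, -4.8]
opening: 0.0111
```

```bash
python3 -c "
from h import *
import pickle
goal(.5207,.2237,.1185,1.474)
D={}
for n in ('wrist','scene','side'):
  c=imaging.calibration(n); im=imaging.capture(n); cv2.imwrite(f'pics/{n}12.png',im); D[n]=c
pickle.dump(D,open('c12.pkl','wb'))
w,s,d=[cv2.imread(f'pics/{n}12.png') for n in ('wrist','scene','side')]
cv2.imwrite('pics/w12a.png',cv2.resize(w[35:285,230:420],None,fx=4,fy=2.4,interpolation=cv2.INTER_CUBIC))
cv2.imwrite('pics/d12a.png',cv2.resize(d[235:325,275:390],None,fx=6.5,fy=6.5,interpolation=cv2.INTER_CUBIC))
cv2.imwrite('pics/s12a.png',cv2.resize(s[105:215,300:410],None,fx=5.4,fy=5.4,interpolation=cv2.INTER_CUBIC))
"
```

```text
t 18.95 ee [0.5209 0.2237 0.1222] jaw 1.4729 zax [ 2.e-04  1.e-04 -1.e+00] F [ 0.66 -0.27 -4.76] op 0.0111 
 move 0.0002 0.0000 0.0037 -0.0011
```

View pics/w12a.png

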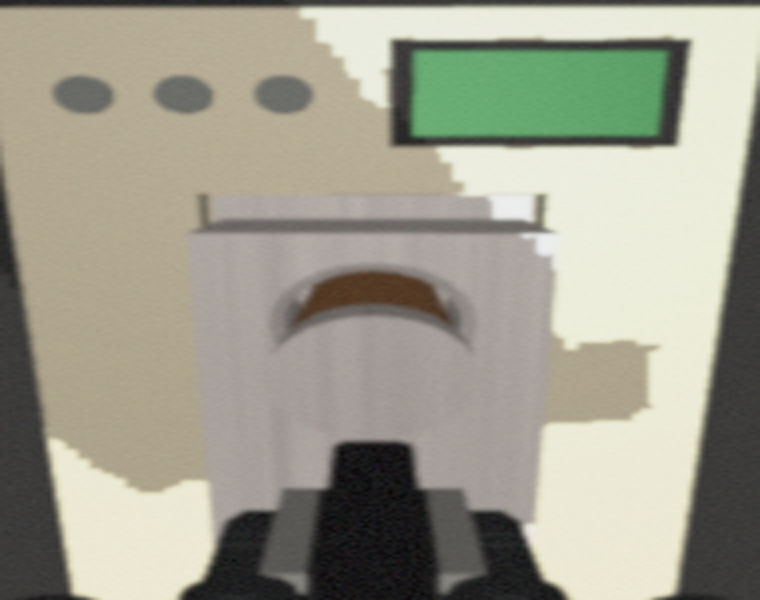

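View pics/s12a.png

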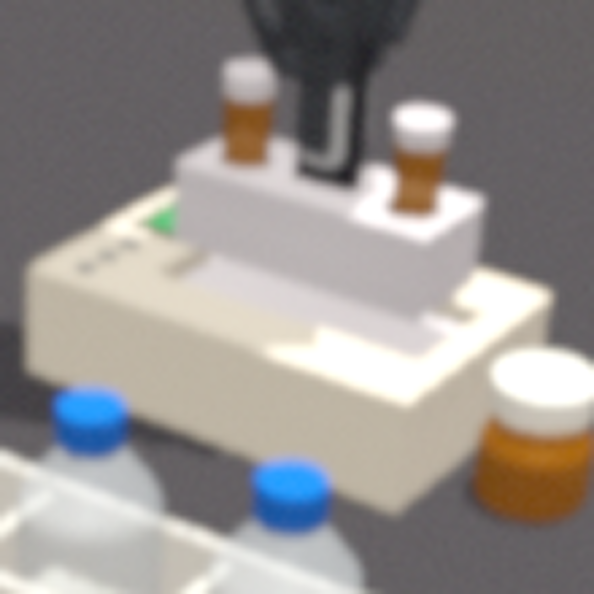

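View pics/d12a.png

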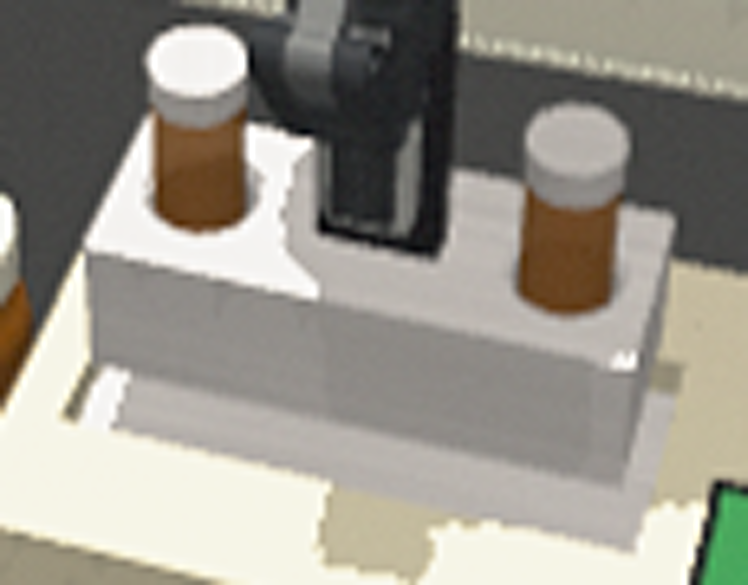

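```bash
python3 -c "
from h import *
import pickle
np.set_printoptions(precision=4,suppress=True)
C=pickle.load(open('c12.pkl','rb'))
S,D,W=C['scene'],C['side'],C['wrist']
w=lambda x:uncrop(x,np.array([4,2.4]),(230,35)); s=lambda x:uncrop(x,5.4,(300,105)); d=lambda x:uncrop(x,6.5,(275,235))
L=lambda a,b,c:(a*.065,b*.025,c*.04)
obs=[(S,s([(176,163),(428,240),(485,197),(178,243),(425,320),(475,283)]),[L(-1,-1,1),L(1,-1,1),L(1,1,1),L(-1,-1,0),L(1,-1,0),L(1,1,0)]),
(D,d([(88,253),(632,370),(675,212),(97,365),(622,487)]),[L(1,1,1),L(-1,1,1),L(-1,-1,1),L(1,1,0),L(-1,1,0)]),
(W,w([(188,232),(553,232),(225,220),(520,220)]),[L(-1,-1,1),L(-1,1,1),L(-1,-1,0),L(-1,1,0)])]
def r(p,o): return np.concatenate([(proj(c,T(p[:3],l)+[0,0,p[3]])-u).ravel() for c,u,l in o])
for o in [obs[:1],obs[1:2],obs]:
  q=least_squares(r,[.521,.2237,-.095,.07],args=(o,),loss='soft_l1'); print(q.x,np.sqrt((r(q.x,o)**2).mean()))
B=.055
rc=[ray(W,w(i),B) for i in ((205,195),(540,195))]; m=(rc[0]+rc[1])/2
ye=rc[1]-rc[0]; print('recess edge len',np.linalg.norm(ye),'yaw',np.arctan2(-ye[0],ye[1]),'centre',m+.071*np.array([np.cos(-.096),np.sin(-.096),0]))
cc=[ray(W,w(i),.0698) for i in ((225,220),(520,220))]; m=(cc[0]+cc[1])/2; print('carrier',m+.065*np.array([np.cos(-.096),np.sin(-.096),0]),np.linalg.norm(cc[1]-cc[0]))
rd=[ray(D,d(i),B) for i in ((65,418),(635,550),(100,368),(683,372))]; print(rd); print(T([.5207,.2237,-.096],[(.071,.031,B),(-.071,.031,B),(.071,-.031,B),(-.071,-.031,B)]))
"
```

```text
[ 0.5185  0.2296 -0.0694  0.0659] 0.374871091297398
[ 0.5211  0.2186 -0.0878  0.0635] 0.35244619427876006
[ 0.5206  0.2237 -0.0905  0.0687] 0.5217786251219355
recess edge len 0.05977287303986266 yaw -0.09808955703075968 centre [0.5209 0.2235 0.055 ]
carrier [0.5209 0.2235 0.0698] 0.049489513608423165
[array([0.5932, 0.2475, 0.055 ]), array([0.4536, 0.2601, 0.055 ]), array([0.5889, 0.2303, 0.055 ]), array([0.4475, 0.2031, 0.055 ])]
[[0.5943 0.2478 0.055 ]
 [0.453  0.2614 0.055 ]
 [0.5884 0.186  0.055 ]
 [0.4471 0.1996 0.055 ]]
```

The carrier and recess centres agree within about 1 mm, and the underside is about 14 mm above the top face. Lowering 4 mm more.

>>> servo_tool --moves "0 0 0.001 0; 0 0 0.002 0; 0 0 0.003 0; 0 0 0.004 0; 0 0 0.004 0"

```text
time: 19.52
ee_pos: [0.5207, 0.2236, 0.1178]
tool_rot: [-0.154, -3.137, 0.0]
ft_force: [0.4, 0.1, -5.0]
opening: 0.0114
```

>>> servo_tool --moves "0 0 0 0; 0 0 0 0; 0 0 0 0; 0 0 0 0; 0 0 0 0"

```text
time: 19.93
ee_pos: [0.5208, 0.2236, 0.1181]
tool_rot: [0.154, 3.138, 0.0]
ft_force: [-0.4, 1.2, -4.7]
opening: 0.0112
```

>>> servo_tool --moves "0 0 0 0; 0 0 0 0; 0 0 0 0; 0 0 0 0; 0 0 0 0"

```text
time: 20.35
ee_pos: [0.5208, 0.2237, 0.1181]
tool_rot: [-0.154, -3.138, -0.0]
ft_force: [0.0, -0.2, -4.4]
opening: 0.0111
```

```bash
python3 -c "
from h import *
goal(.5207,.2237,.1185,1.474); print(abs(status.get_state()['joint_vel']).max())
s,d=[imaging.capture(n) for n in ('scene','side')]
cv2.imwrite('pics/f.png',np.hstack([cv2.resize(s[90:230,230:420],None,fx=2.1,fy=3,interpolation=2),cv2.resize(d[150:340,240:420],None,fx=2.2,fy=420/190,interpolation=2)]))
"
```

```text
t 20.35 ee [0.5208 0.2237 0.1181] jaw 1.4729 zax [-0.  0. -1.] F [ 0.02 -0.19 -4.43] op 0.0111 
 move 0.0001 0.0000 -0.0004 -0.0011
0.0012367258611220289
```

View pics/f.png

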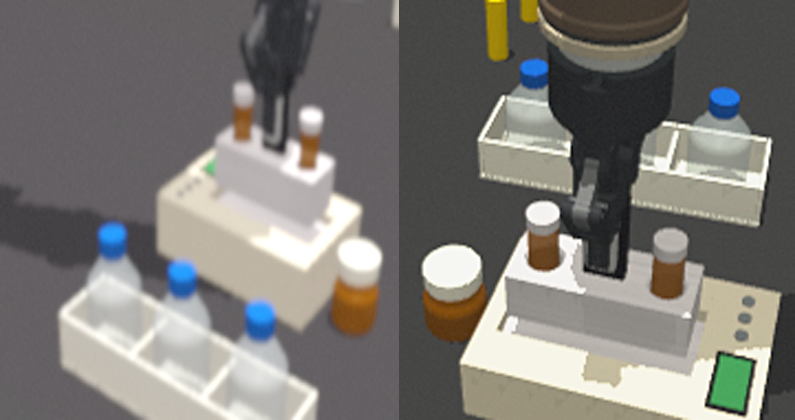

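The carrier is still and level above the recess, with both vials seated and the bottles and jar where they were. Handing in.

```bash
python3 -c "
from plant import job_done,status
print(job_done()); s=status.get_state(); print(s['time'],s['ee_pos'],s['ft_force'])"
```

```text
the job is handed in; nothing more can be done
None
the job is handed in; nothing more can be done
```

I stood the amber vial fully down in the empty bore and let go. I then lifted the carrier by its handle, carried it over the bottles with its underside about 147 mm above the bench, and handed in at about 20 s of the 64 s. It is held still over the recess. No verdict is reported.

**Position:** The last picture fit, about 4 mm higher, put the carrier within about 1 mm of the recess centre. Lengthwise alignment was within about 0.01 rad. From the tool height, the underside ended about 10–11 mm above the block's top.

**Load and motion:** The tool was vertical, the joints practically still, and the force on the wrist steady at about 4.4 N, which is just the carrier's weight. There was no sign of contact with the block.

**Vials, bottles and jar:** In the final pictures both vials stand equally proud in their bores. The bottles, jar and yellow cylinders look undisturbed; I judged this by eye.

**Disagreements:**
- **Camera fits:** When I fitted the final height as well, the scene and side cameras taken singly put the carrier up to 6 mm off in y, in opposite directions, and 4–6 mm lower than the tool height. Their combination and the wrist camera agreed with the arm's own readings, so I trusted those.
- **Scene camera:** It alone put the block about 4–5 mm off in y from the other two views. I relied on differences measured within each picture.

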